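# Free the jar from its wind-safe rack

## Robot

A 6-joint arm with a two-finger parallel gripper is mounted at the origin on the work surface. World frame = base frame: x ahead of the robot, y to its left, z up, the work surface at z = 0. Lengths are in m, angles in degrees, forces in N, time in s.
With the tool pointing down it reaches from about 0.25 to 0.725 m from the base axis. Payload 9.7 kg.
Tool frame: the origin (TCP) lies between the finger pads; the fingertips stand 11 mm ahead of it and the grasp point (between the pads) lies 8 mm behind it; z points along the fingers, y is the direction in which the jaws open and shut (so a half turn about z gives the same grasp; the last joint's range is limited). The gripper opens to 85 mm and grips with 20 to 120 N. Pads are 22 mm wide; open, the fingers measure 114 mm over their backs; the gripper's body (76 mm by 85 mm) begins 54 mm behind the grasp point. The pads swing forward as they close: fully open they stand 13 mm farther back than shut.
Start: joints at [74.886, 4.979, 10.078, 95.1, 0, 90], TCP at [0.143, 0.531, 0.205] pointing down, gripper open.
Joint ranges: [-179.16, 179.16], [-48.56, 103.87], [-65.8, 70.77], [-126.05, 130.52], [-82.76, 87.17], [-180, 180]. Speed limits (degrees/s): [127.2, 127.2, 147.25, 180, 180, 180].

## Interface

Orientations are given as [roll, pitch, yaw] about the fixed x, y, z axes, in that order (R = Rz(yaw) Ry(pitch) Rx(roll)).
In Python, from workcell import bot gives the robot as it stands.
- The arm moves only by the tool play_rows, never from a script. Its argument "targets" is a list of rows, each an object of numbers: "fingers": the gripper command: -1 is shut, 1 is fully open, values between are in proportion; "x", "y", "z": the shift along the tool's x, y, z in m; "wx", "wy", "wz": the turn, a rotation vector about the tool's x, y, z in degrees. In form: [{"fingers": .., "x": .., "y": .., "z": .., "wx": .., "wy": .., "wz": ..}, ...]. A call has 1 to 20 rows; each row is the pose to reach, as a shift and turn from the pose commanded when the call began, along the tool's axes at that moment; what a row does not reach only later rows make up. A row lasts 1/12 s, in which the tool goes at most 41.7 mm and 7.16 degrees, less where a joint would pass 70% of its speed; a pose out of reach is approached as far as the arm can. A call with a gripper value outside its range is refused whole. The fingers move at their own pace and stop on an object; "grip_force" is the grip in N (left out, the last holds). Time passes only in rows, so rows that repeat a pose let the fingers close. It gives the time, the measured TCP pose, the force and the opening at its end, in the units of the state.
- bot.get_obs(): the state, without advancing time (a new reading comes with each control period).
- bot.camera(name): name is "side" or "top" or "wrist"; returns (picture, depth): 480x640x3 uint8, blue, green, red; 480x640 float32, m along the optical axis (not along the pixel's ray), 0 where there is no reading.
- bot.get_calibration(name): a dict with "fx", "fy", "cx", "cy" (pixels), "camera_from_world" (4x4, takes a point from world to camera coordinates). Camera axes: x right, y down, z forward; pixel columns grow to the right and rows downward; lengths in m; the calibration is good to about 2 mm. The wrist camera is an equidistant fisheye: a pixel r from the principal point sees the ray r / f radians off the axis. A picture is of the moment at which its call begins: read the wrist's pose just before it. get_calibration takes no time and is no camera call; for the wrist camera it gives the pose at the moment of the call.
- bot.job_done(): hands the job in, once; it reports no verdict.
Trained networks look in the newest picture that a camera, given by its name, has taken for a name from the list of things; names that differ only in an ending like _2 or _b are one class to them, and where a whole thing is asked for, a point or a joint stands for the part that bears it (a point fixed in the world has none). Each returns a list of dicts, best first, with "confidence" (0 to 1); they miss things now and then, are a little off and sometimes report something else, mostly with a low value. They report only what shows in the picture. A call takes as long as a camera call. They do not tell look-alikes from the thing itself.
- bot.look_for(query, camera): "extent" ([left, top, right, bottom] in pixels, round what is visible of it).
- bot.outline_of(query, camera): "region" (480x640 bool, what is visible of it) and "extent" ([left, top, right, bottom] in pixels, round what is visible of it).
- bot.place_of(query, camera): "point" ([row, column] in pixels: a listed point, or the origin of a listed thing).
The state is a dict: "time": time; "q": joint angles; "qd": joint speeds; "joint_efforts": joint torques, N m; "ee_pos": TCP position; "tcp_rot": TCP orientation; "wrist_force": force on the tool from outside, world axes, zero at the start; "torque": the same for the moment, N m; "opening": finger opening in m.
Only numpy, scipy, OpenCV 4.12 (cv2) and the standard library are available. Lean on these libraries where they do the work, as an engineer would, in place of code of your own. Each camera call takes 0.05 s, during which the arm holds its last target.

## Task

The empty green glass jar is locked in its leaning white rack against the wind. Slide the red safety tab fully aside, swing the yellow keeper bar all the way up and back, then lift the jar out and set it upright in the middle of the round blue coaster, keeping hold of it until it stands there. Leave the keeper open with the tab aside, and do not disturb the other things on the ledge.

Things in the scene. Friction and masses are not known exactly. Their poses are not given: they have to be found in the camera images.
- rack: White rack, foot 150 x 100 mm; origin under the foot's centre, on the ledge (height 0); x level to its back (away from the robot), y its left, z up. The jar leans 30 degrees in it, mouth to the front (-x). A square pocket (61 mm inside, 6 mm walls) encloses the jar's lowest 45 mm: it comes out only along its axis. Above, the jar is open at left and right; steel posts stand before and behind it.
- jar_center (a point): Centre (half-way up) of the loose open green glass jar: round, 58 mm outside diameter, 110 mm tall, wall 3.5 mm, about 0.18 kg. Its z axis runs along the jar from foot to mouth.
- tab (a joint): Slide of the red safety tab along the rack's +y (its left): 0 = locked (its nose covers the keeper's tongue), 0.024 m = fully aside; it clears the tongue from about 0.014. No spring: about 1.5 N of friction, it stays where it is left.
- tab_grip (a point): On the tab's upright red fin, 15 mm below its top; the fin is 14 mm thick (y), 16 mm wide (x), 34 mm tall (z), free on both y faces. Site axes: y is the rack's y, the sliding direction; z is parallel to the racked jar's axis (30 degrees off vertical, up and to the front); x points away from the robot and up.
- keeper (a joint): Hinge angle of the yellow keeper bar lying across the jar's mouth: 0 = shut, 2.2 rad = fully back (it then stands nearly upright behind the jar). The tab holds its tongue down until slid aside. Stiff hinge (0.06 N m friction): it stays where it is left.
- keeper_hinge (a point): Mid-width on the keeper's hinge axis (the rack's y), behind the jar's mouth. Site axes turn with the keeper; when shut they are parallel to those of tab_grip.
- keeper_grip (a point): On the lift grip, a yellow fin on the keeper bar: 16 mm thick (y, like the bar), 20 mm along the bar, 34 mm above it; this point is 16 mm below its top, 66 mm from the hinge along the bar (point -x) and 22 mm above its middle (point +z). It circles keeper_hinge at 70 mm radius, rising and going back. Pinched across y it can pivot between the fingers. Shut, the 8 mm bar lies 5 mm over the jar's rim.
- coaster: Round flat blue coaster, 110 mm diameter, 8 mm thick, fixed to the ledge; origin at the centre of its underside, on the ledge.
- cup: Stainless steel cup, 72 mm across, 85 mm tall; a bystander.
- soap_dish: Green soap dish with a bar of soap, 115 x 80 x 29 mm; a bystander.
- peg_tub: Open orange tub 90 x 90 x 60 mm; a bystander.
There are look-alikes about, which are no part of the job. Of the things that look like the part that bears jar_center, the middle-sized one is meant.

How it is judged (in metres and radians):
On the way, in this order (a step that is already met when the one before it is completed fails the run):
1. The safety tab is slid aside while the keeper is still shut (value of joint tab above 0.018 m and value of joint keeper below 0.15 rad), for 0.1 s.
2. The keeper is swung up and back while the jar is still in the rack (value of joint keeper above 1.65 rad and distance of jar_center from where it was at the start of the episode below 0.02 m), for 0.1 s.
3. The jar is set down on the coaster, not dropped: still held, nearly upright, its foot within 10 mm of the coaster (angle between jar_center's own z axis and vertical below 0.25 rad and horizontal distance between jar_center and coaster below 0.025 m and height (world z) of jar_center below 0.073 m and contact force between the fingers and jar above 0.5 N), for 0.1 s.
At the end, for the whole second after the job is handed in: The jar stands free and still on the coaster, upright within 7 degrees, its axis within 25 mm of the coaster's centre; the keeper is open beyond 1.6 rad and the tab is at least 16 mm aside (angle between jar_center's own z axis and vertical below 0.12 rad and horizontal distance between jar_center and coaster below 0.025 m and height (world z) of jar_center between 0.058 and 0.067 m and linear speed of jar below 0.03 m/s and value of joint keeper above 1.6 rad and value of joint tab above 0.016 m); the robot touches nothing.
It fails at once if A bystander on the ledge (cup, soap dish, orange tub) is moved more than 30 mm (distance of any of cup, soap_dish, peg_tub from where it was at the start of the episode above 0.03 m).
It also fails if it takes over 64 s, if anything falls off the work surface, if the arm or the gripper's body presses on something with over 40 N, if the wrist force passes 120 N, or if a joint passes its speed limit or range.

## Working session

There is one attempt and no reset: what is moved stays moved. The work goes in short steps, Python scripts to look and compute and a tool call to move; the robot and the scene stay as the last step left them, time stands still between calls to the robot, and variables do not carry over. Pictures are saved under pics/ and viewed, and the job is handed in when it is done.

Besides the shell and the picture viewer there is one more tool, called after "Request:" by a JSON object that holds its "fn" and its "kwargs", one argument or row to a line. play_rows: Moves the arm, as the interface text tells. Its arguments: {"type":"object","properties":{"targets":{"type":"array","items":{"type":"object","properties":{"fingers":{"type":"number"},"x":{"type":"number"},"y":{"type":"number"},"z":{"type":"number"},"wx":{"type":"number"},"wy":{"type":"number"},"wz":{"type":"number"}}}},"grip_force":{"type":"number"}},"required":["targets"]}

```bash
ls -la; mkdir -p pics
python3 - <<'E'
from workcell import bot
import cv2, numpy as np
print(bot.get_obs())
for n in ["side","top","wrist"]:
    im,d=bot.camera(n)
    cv2.imwrite(f"pics/{n}0.png",im); np.save(f"pics/{n}0.npy",d)
    c=bot.get_calibration(n); print(n,c)
E
```

```text
total 12
drwxr-xr-x  3 agent agent 4096 Dec  6 14:30 .
drwxr-xr-x 23 root  root  4096 Dec  6 14:30 ..
drwxr-xr-x  2 agent agent 4096 Dec  6 14:30 pics
{'time': 0.0, 'q': array([ 7.48855188e+01,  5.01192514e+00,  1.00329181e+01,  9.50975558e+01,
       -9.42684044e-04,  8.99984183e+01]), 'qd': array([ 0.00062299, -0.01460321,  0.06013031,  0.00342731,  0.0454652 ,
        0.17187837]), 'joint_efforts': array([ 2.57575475e-04, -5.20387316e+01,  4.64804614e+01,  1.61174114e-02,
        4.48081209e-05,  5.13995246e-06]), 'ee_pos': array([0.14334926, 0.53072292, 0.2038614 ]), 'tcp_rot': array([-1.79923437e+02,  9.40569599e-04,  1.64887102e+02]), 'wrist_force': array([-0.34287464,  0.08048309, -0.63777964]), 'torque': array([ 0.00872228,  0.01288032, -0.02726254]), 'opening': 0.08556259226059033}
side {'fx': 513.8861981131097, 'fy': 513.8861981131097, 'cx': 319.5601471210892, 'cy': 244.29930806847204, 'camera_from_world': array([[ 0.94321328, -0.33202954, -0.01025154, -0.52833838],
       [-0.21523287, -0.58733398, -0.78020101,  0.27452632],
       [ 0.2530287 ,  0.73810242, -0.62544488,  
[... 318 characters left out ...]
281905e-04, -5.75390782e-02,
         5.94900867e-01],
       [ 5.75286850e-02, -1.33058337e-02, -9.98255180e-01,
         1.23434245e+00],
       [ 0.00000000e+00,  0.00000000e+00,  0.00000000e+00,
         1.00000000e+00]])}
wrist {'fx': 371.64829954431775, 'fy': 371.64829954431775, 'cx': 318.72837577990106, 'cy': 240.35329653014762, 'camera_from_world': array([[ 2.61031445e-01,  9.65329885e-01, -8.93006980e-04,
        -5.49740526e-01],
       [ 9.23025557e-01, -2.49321011e-01,  2.93023641e-01,
        -3.83109433e-02],
       [ 2.82641832e-01, -7.73126525e-02, -9.56104779e-01,
         3.77555564e-01],
       [ 0.00000000e+00,  0.00000000e+00,  0.00000000e+00,
         1.00000000e+00]])}
```

View pics/side0.png

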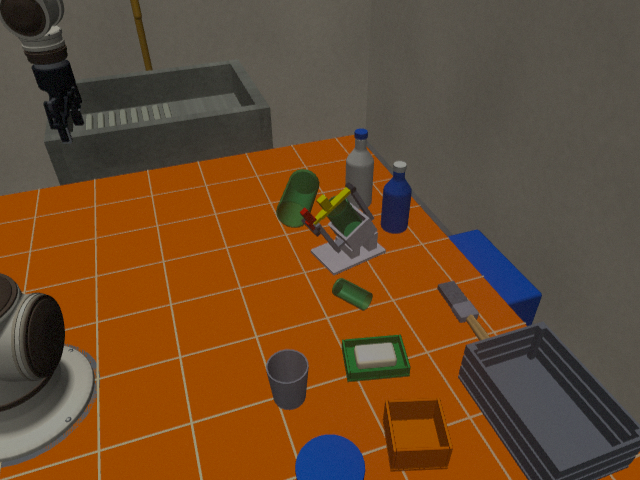

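View pics/top0.png

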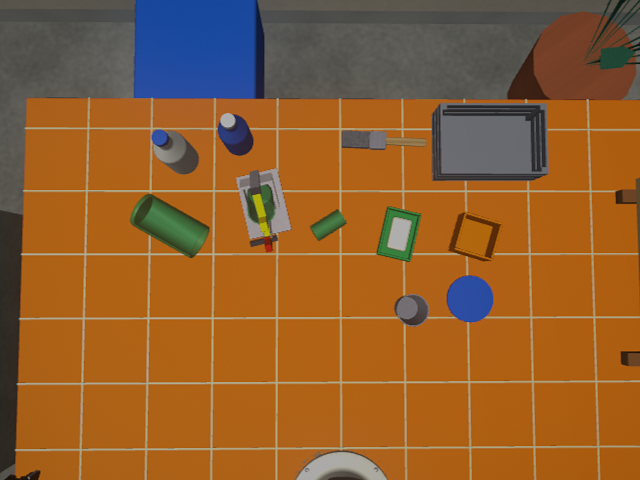

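View pics/wrist0.png

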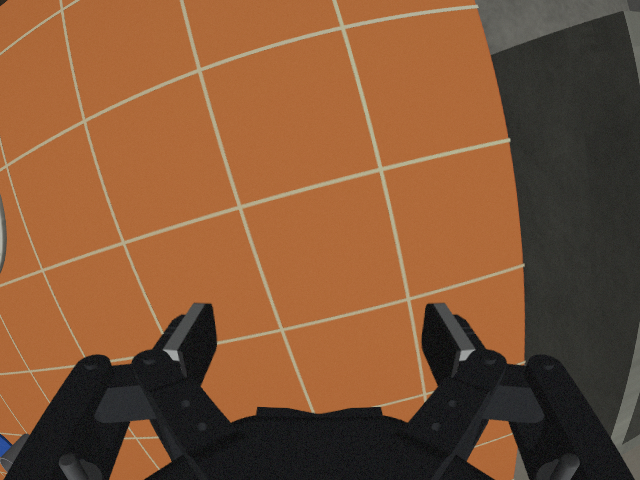

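Candidates for the green jar: a big one lying down (side 298,197 / top 170,225), one in the rack (side 350,222 / top 262,205), and a small one lying down (side 352,293 / top 328,224). The racked one is the middle-sized one. The side view shows the red tab at (312,220), the yellow keeper at (333,205) and the blue coaster at (330,465).

```bash
cat > h.py <<'E'
from workcell import bot
import cv2, numpy as np
from scipy.spatial.transform import Rotation as R
def pose():
    o=bot.get_obs(); return o['ee_pos'],R.from_euler('xyz',o['tcp_rot'],degrees=True).as_matrix()
def ray(c,u,v,wrist):
    a=np.array([(u-c['cx'])/c['fx'],(v-c['cy'])/c['fy']])
    if wrist:
        r=np.hypot(*a); s=np.sin(r)/r if r>1e-9 else 1
        d=np.array([a[0]*s,a[1]*s,np.cos(r)])
    else: d=np.array([a[0],a[1],1.])
    return d
def unproj(c,u,v,z,wrist=False):
    d=ray(c,u,v,wrist); d=d/d[2]*z
    T=np.linalg.inv(c['camera_from_world']); return T[:3,:3]@d+T[:3,3]
def wray(c,u,v,wrist=False):
    d=ray(c,u,v,wrist); T=np.linalg.inv(c['camera_from_world'])
    d=T[:3,:3]@d; return T[:3,3],d/np.linalg.norm(d)
def proj(c,p,wrist=False):
    q=c['camera_from_world'][:3,:3]@np.asarray(p)+c['camera_from_world'][:3,3]
    if wrist:
        r=np.hypot(q[0],q[1]); th=np.arctan2(r,q[2]); k=th/r
        return np.array([c['cx']+c['fx']*q[0]*k,c['cy']+c['fy']*q[1]*k])
    return np.array([c['cx']+c['fx']*q[0]/q[2],c['cy']+c['fy']*q[1]/q[2]])
def tri(rays):
    A=np.zeros((3,3));b=np.zeros(3)
    for o,d in rays:
        P=np.eye(3)-np.outer(d,d);A+=P;b+=P@o
    x=np.linalg.solve(A,b); return x,[np.linalg.norm((np.eye(3)-np.outer(d,d))@(x-o)) for o,d in rays]
E
python3 - <<'E'
from h import *
for q in ["tab_grip","keeper_hinge","keeper_grip","jar_center","rack","coaster","cup","soap_dish","peg_tub"]:
    rs=[]
    for n in ["top","side"]:
        if q=="tab_grip": im,d=bot.camera(n)
        c=bot.get_calibration(n)
        r=bot.place_of(q,n)
        print(q,n,[(np.round(x['point'],1).tolist(),round(x['confidence'],2)) for x in r[:4]])
        if r: rs.append(wray(c,r[0]['point'][1],r[0]['point'][0]))
    if len(rs)==2: print('   ',tri(rs))
E
```

```text
tab_grip top [([243.4, 267.5], 0.67)]
tab_grip side [([214.5, 307.5], 0.56)]
    (array([0.59061332, 0.16075004, 0.14894911]), [np.float64(0.0005649347155831237), np.float64(0.000564934715583194)])
keeper_hinge top [([191.6, 256.1], 0.74)]
keeper_hinge side [([186.5, 349.6], 0.57)]
    (array([0.6940476 , 0.18132062, 0.1838766 ]), [np.float64(0.000703726929653073), np.float64(0.0007037269296530747)])
keeper_grip top [([224.7, 261.6], 0.79), ([232.3, 395.8], 0.17)]
keeper_grip side [([200.2, 324.0], 0.92)]
    (array([0.62954683, 0.17068056, 0.1698875 ]), [np.float64(0.0024220775030488095), np.float64(0.002422077503048769)])
jar_center top [([224.0, 330.0], 0.67), ([201.4, 259.2], 0.58), ([229.9, 171.5], 0.57)]
jar_center side [([296.4, 352.1], 0.94), ([198.6, 299.1], 0.89), ([215.6, 343.1], 0.84), ([443.4, 414.2], 0.59)]
    (array([0.64328088, 0.02624984, 0.01308062]), [np.float64(0.0005506994317349856), np.float64(0.0005506994317348875)])
rack top [([202.9, 258.4], 0.94)]
rack side [([253.2, 346.0], 0.77)]
    (array([ 0.69756336,  0.19726864, -0.01678478]), [np.float64(4.715344889
[... 215 characters left out ...]
0009285831051425422), np.float64(0.0009285831051425488)])
cup top [([306.2, 407.0], 0.74)]
cup side [([396.2, 288.7], 0.65)]
    (array([ 0.44892361, -0.15531143, -0.00197711]), [np.float64(0.0016965852254840702), np.float64(0.0016965852254841888)])
soap_dish top [([231.4, 398.2], 0.56)]
soap_dish side [([358.9, 373.4], 0.69)]
    (array([ 0.6241442 , -0.13464554,  0.00353366]), [np.float64(0.0031724805351488325), np.float64(0.0031724805351489925)])
peg_tub top [([234.5, 470.8], 0.85), ([243.8, 265.8], 0.29)]
peg_tub side [([443.0, 414.0], 0.66), ([253.1, 346.9], 0.54)]
    (array([ 0.61837449, -0.30980432, -0.00497133]), [np.float64(0.002190609394683175), np.float64(0.0021906093946834396)])
```

Run:
```python
import cv2
im=cv2.imread('pics/side0.png'); cv2.imwrite('pics/s0c.png',cv2.resize(im[150:320,250:450],None,fx=4,fy=3.5,interpolation=cv2.INTER_CUBIC)[:600,:800])
im=cv2.imread('pics/top0.png'); cv2.imwrite('pics/t0c.png',cv2.resize(im[140:280,190:360],None,fx=4,fy=4,interpolation=cv2.INTER_CUBIC))
```

```text
(no output)
```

View pics/s0c.png

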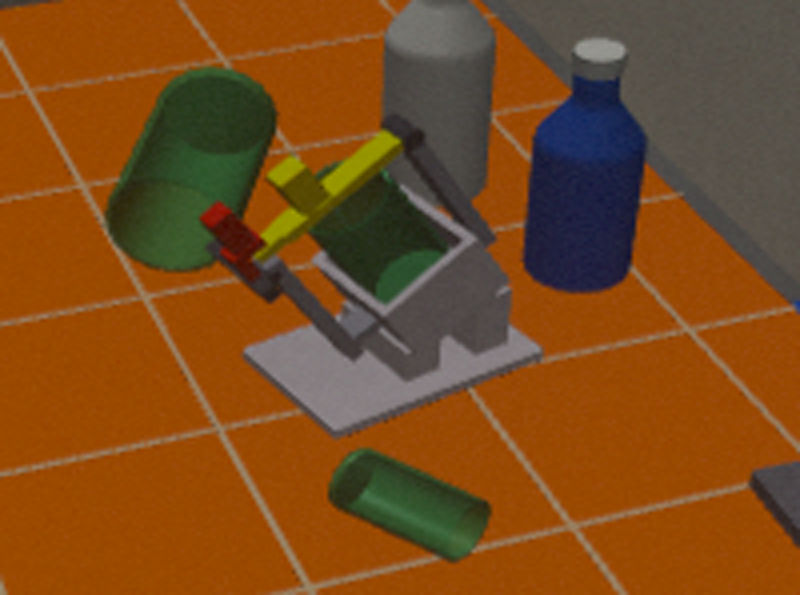

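View pics/t0c.png

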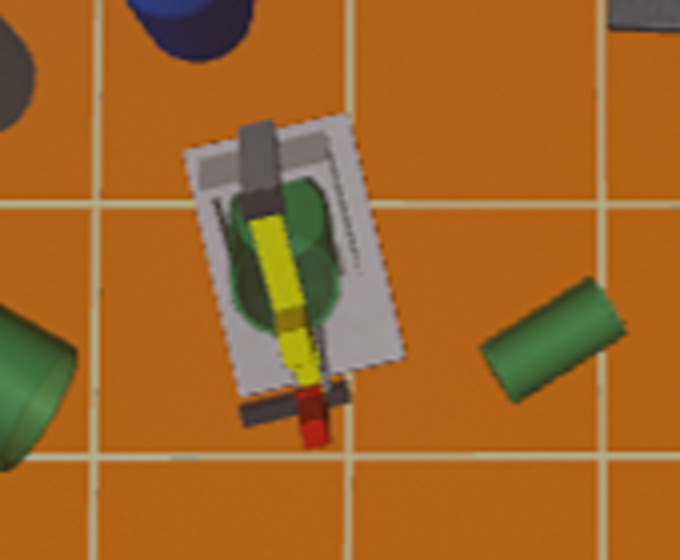

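```bash
cat >> h.py <<'E'
def rackR(yaw):
    a=np.deg2rad(yaw); return np.array([[np.cos(a),-np.sin(a),0],[np.sin(a),np.cos(a),0],[0,0,1]])
def toolR(yaw,tilt,flip=1):
    """tool z points down, tilted so that it points away (rack +x) by tilt deg; tool y = flip*rack y"""
    t=np.deg2rad(tilt); z=rackR(yaw)@np.array([np.sin(t),0,-np.cos(t)]); y=flip*rackR(yaw)@np.array([0,1,0])
    return np.stack([np.cross(y,z),y,z],1)
def plan(p,Rt,p0=None,R0=None):
    if p0 is None: p0,R0=pose()
    s=R0.T@(np.asarray(p)-p0); w=R.from_matrix(R0.T@Rt).as_rotvec(degrees=True)
    n=max(np.linalg.norm(s)/0.0417,np.linalg.norm(w)/7.16)
    print('shift',np.round(s,4).tolist(),'rot',np.round(w,2).tolist(),'rows>=',round(n,1)); return s,w
E
python3 - <<'E'
from h import *
p,Rm=pose(); c=bot.get_calibration('wrist'); T=np.linalg.inv(c['camera_from_world'])
print('cam in tool',Rm.T@(T[:3,3]-p),'axes\n',Rm.T@T[:3,:3]); print('tool axes\n',Rm)
ct=bot.get_calibration('top');cs=bot.get_calibration('side')
print('jar',tri([wray(ct,259.2,201.4),wray(cs,343.1,215.6)]))
A=np.array([0.6940476 , 0.18132062, 0.1838766 ])
for f in (1,-1):
    Rt=toolR(12,30,f); print(f,R.from_matrix(Rm.T@Rt).as_rotvec(degrees=True))
E
```

```text
cam in tool [ 7.38378706e-02  1.30407104e-04 -1.67692242e-01] axes
 [[-3.19899512e-04 -9.56099266e-01 -2.93042816e-01]
 [ 9.99999936e-01 -3.53243170e-04  6.08649775e-05]
 [-1.61708333e-04 -2.93042777e-01  9.56099317e-01]]
tool axes
 [[-9.65413407e-01  2.60723901e-01 -2.89290263e-05]
 [ 2.60723902e-01  9.65413407e-01 -3.08372483e-05]
 [ 1.98884621e-05 -3.73131815e-05 -9.99999999e-01]]
jar (array([0.68289763, 0.18301238, 0.10857289]), [np.float64(0.0009557394148067609), np.float64(0.0009557394148065548)])
1 [ -7.09873486 -29.43459027 -26.48569535]
-1 [-39.7384227    9.58370829 148.29724521]
```

Run:
```python
from h import *
plan([0.55,0.11,0.29],toolR(12,30))
```

```text
shift [-0.5023, -0.3004, -0.0854] rot [-7.1, -29.43, -26.49] rows>= 14.2
```

Request:
{"fn": "play_rows", "kwargs": {
  "targets": [
    {"fingers": 1,"x": 0,"y": 0,"z": -0.04},
    {"fingers": 1,"x": -0.5,"y": -0.3,"z": -0.085,"wx": -7.1,"wy": -29.4,"wz": -26.5},
    {"fingers": 1,"x": -0.5,"y": -0.3,"z": -0.085,"wx": -7.1,"wy": -29.4,"wz": -26.5},
    {"fingers": 1,"x": -0.5,"y": -0.3,"z": -0.085,"wx": -7.1,"wy": -29.4,"wz": -26.5},
    {"fingers": 1,"x": -0.5,"y": -0.3,"z": -0.085,"wx": -7.1,"wy": -29.4,"wz": -26.5},
    {"fingers": 1,"x": -0.5,"y": -0.3,"z": -0.085,"wx": -7.1,"wy": -29.4,"wz": -26.5},
    {"fingers": 1,"x": -0.5,"y": -0.3,"z": -0.085,"wx": -7.1,"wy": -29.4,"wz": -26.5},
    {"fingers": 1,"x": -0.5,"y": -0.3,"z": -0.085,"wx": -7.1,"wy": -29.4,"wz": -26.5},
    {"fingers": 1,"x": -0.5,"y": -0.3,"z": -0.085,"wx": -7.1,"wy": -29.4,"wz": -26.5},
    {"fingers": 1,"x": -0.5,"y": -0.3,"z": -0.085,"wx": -7.1,"wy": -29.4,"wz": -26.5},
    {"fingers": 1,"x": -0.5,"y": -0.3,"z": -0.085,"wx": -7.1,"wy": -29.4,"wz": -26.5},
    {"fingers": 1,"x": -0.5,"y": -0.3,"z": -0.085,"wx": -7.1,"wy": -29.4,"wz": -26.5},
    {"fingers": 1,"x": -0.5,"y": -0.3,"z": -0.085,"wx": -7.1,"wy": -29.4,"wz": -26.5},
    {"fingers": 1,"x": -0.5,"y": -0.3,"z": -0.085,"wx": -7.1,"wy": -29.4,"wz": -26.5},
    {"fingers": 1,"x": -0.5,"y": -0.3,"z": -0.085,"wx": -7.1,"wy": -29.4,"wz": -26.5},
    {"fingers": 1,"x": -0.5,"y": -0.3,"z": -0.085,"wx": -7.1,"wy": -29.4,"wz": -26.5},
    {"fingers": 1,"x": -0.5,"y": -0.3,"z": -0.085,"wx": -7.1,"wy": -29.4,"wz": -26.5},
    {"fingers": 1,"x": -0.5,"y": -0.3,"z": -0.085,"wx": -7.1,"wy": -29.4,"wz": -26.5},
    {"fingers": 1,"x": -0.5,"y": -0.3,"z": -0.085,"wx": -7.1,"wy": -29.4,"wz": -26.5},
    {"fingers": 1,"x": -0.5,"y": -0.3,"z": -0.085,"wx": -7.1,"wy": -29.4,"wz": -26.5}
  ]
}}

```text
$.targets[0]: bad value
```

Request:
{"fn": "play_rows", "kwargs": {
  "targets": [
    {"fingers": 1,"x": 0,"y": 0,"z": -0.04,"wx": 0,"wy": 0,"wz": 0},
    {"fingers": 1,"x": -0.5,"y": -0.3,"z": -0.085,"wx": -7.1,"wy": -29.4,"wz": -26.5},
    {"fingers": 1,"x": -0.5,"y": -0.3,"z": -0.085,"wx": -7.1,"wy": -29.4,"wz": -26.5},
    {"fingers": 1,"x": -0.5,"y": -0.3,"z": -0.085,"wx": -7.1,"wy": -29.4,"wz": -26.5},
    {"fingers": 1,"x": -0.5,"y": -0.3,"z": -0.085,"wx": -7.1,"wy": -29.4,"wz": -26.5},
    {"fingers": 1,"x": -0.5,"y": -0.3,"z": -0.085,"wx": -7.1,"wy": -29.4,"wz": -26.5},
    {"fingers": 1,"x": -0.5,"y": -0.3,"z": -0.085,"wx": -7.1,"wy": -29.4,"wz": -26.5},
    {"fingers": 1,"x": -0.5,"y": -0.3,"z": -0.085,"wx": -7.1,"wy": -29.4,"wz": -26.5},
    {"fingers": 1,"x": -0.5,"y": -0.3,"z": -0.085,"wx": -7.1,"wy": -29.4,"wz": -26.5},
    {"fingers": 1,"x": -0.5,"y": -0.3,"z": -0.085,"wx": -7.1,"wy": -29.4,"wz": -26.5},
    {"fingers": 1,"x": -0.5,"y": -0.3,"z": -0.085,"wx": -7.1,"wy": -29.4,"wz": -26.5},
    {"fingers": 1,"x": -0.5,"y": -0.3,"z": -0.085,"wx": -7.1,"wy": -29.4,"wz": -26.5},
    {"fingers": 1,"x": -0.5,"y": -0.3,"z": -0.085,"wx": -7.1,"wy": -29.4,"wz": -26.5},
    {"fingers": 1,"x": -0.5,"y": -0.3,"z": -0.085,"wx": -7.1,"wy": -29.4,"wz": -26.5},
    {"fingers": 1,"x": -0.5,"y": -0.3,"z": -0.085,"wx": -7.1,"wy": -29.4,"wz": -26.5},
    {"fingers": 1,"x": -0.5,"y": -0.3,"z": -0.085,"wx": -7.1,"wy": -29.4,"wz": -26.5},
    {"fingers": 1,"x": -0.5,"y": -0.3,"z": -0.085,"wx": -7.1,"wy": -29.4,"wz": -26.5},
    {"fingers": 1,"x": -0.5,"y": -0.3,"z": -0.085,"wx": -7.1,"wy": -29.4,"wz": -26.5},
    {"fingers": 1,"x": -0.5,"y": -0.3,"z": -0.085,"wx": -7.1,"wy": -29.4,"wz": -26.5},
    {"fingers": 1,"x": -0.5,"y": -0.3,"z": -0.085,"wx": -7.1,"wy": -29.4,"wz": -26.5}
  ]
}}

```text
time: 2.82
ee_pos: [0.5471, 0.1124, 0.2898]
tcp_rot: [180.0, 30.0, -167.9]
wrist_force: [0.3, -0.2, -0.6]
opening: 0.0856
```

```bash
cat > meas.py <<'E'
import sys,json,pickle
from h import *
name=sys.argv[1]; qs=sys.argv[2:]
im,d=bot.camera('wrist'); c=bot.get_calibration('wrist')
cv2.imwrite(f'pics/{name}.png',im); np.save(f'pics/{name}.npy',d); out={'c':c}
for q in qs:
    r=bot.place_of(q,'wrist'); out[q]=[(x['point'],x['confidence']) for x in r]
    print(q,[(np.round(x['point'],1).tolist(),round(x['confidence'],2)) for x in r[:3]])
pickle.dump(out,open(f'pics/{name}.pkl','wb'))
E
python3 meas.py w1 tab_grip keeper_hinge keeper_grip jar_center rack
python3 - <<'E'
from h import *
plan([0.53,0.20,0.29],toolR(12,30))
plan([0.53,0.24,0.27],toolR(0,30))
E
```

```text
tab_grip [([187.4, 359.3], 0.98), ([90.8, 9.6], 0.53)]
keeper_hinge [([290.4, 353.7], 0.57)]
keeper_grip [([238.3, 358.9], 0.68)]
jar_center [([136.0, 233.8], 0.95), ([230.7, 345.8], 0.88)]
rack [([177.4, 346.8], 0.75)]
shift [-0.0012, 0.0902, 0.0004] rot [0.04, -0.02, 0.06] rows>= 2.2
shift [0.0015, 0.1293, 0.0219] rot [6.04, -0.02, 10.45] rows>= 3.1
```

View pics/w1.png

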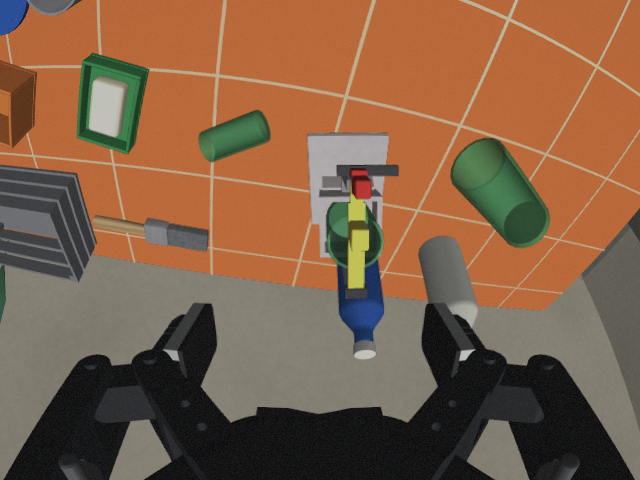

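The wrist view shows the red tab fin at (360,184), the yellow grip fin at (359,236), the hinge end at (356,292) and the jar between them. Next is a second view, shifted sideways and closer.

Request:
{"fn": "play_rows", "kwargs": {
  "targets": [
    {"fingers": 1,"x": 0,"y": 0.04,"z": 0.015,"wx": 0,"wy": 0,"wz": 0},
    {"fingers": 1,"x": 0,"y": 0.08,"z": 0.03,"wx": 0,"wy": 0,"wz": 0},
    {"fingers": 1,"x": 0,"y": 0.11,"z": 0.04,"wx": 0,"wy": 0,"wz": 0},
    {"fingers": 1,"x": 0,"y": 0.11,"z": 0.04,"wx": 0,"wy": 0,"wz": 0},
    {"fingers": 1,"x": 0,"y": 0.11,"z": 0.04,"wx": 0,"wy": 0,"wz": 0}
  ]
}}

```text
time: 3.53
ee_pos: [0.5438, 0.2244, 0.2538]
tcp_rot: [-180.0, 29.9, -167.8]
wrist_force: [-0.5, -0.1, -0.1]
opening: 0.0856
```

```bash
python3 meas.py w2 tab_grip keeper_hinge keeper_grip jar_center rack
python3 - <<'E'
from h import *
import pickle
print(pose()[0])
a=pickle.load(open('pics/w1.pkl','rb'));b=pickle.load(open('pics/w2.pkl','rb'))
ct=bot.get_calibration('top');cs=bot.get_calibration('side')
tp={'tab_grip':((267.5,243.4),(307.5,214.5)),'keeper_hinge':((256.1,191.6),(349.6,186.5)),'keeper_grip':((261.6,224.7),(324.0,200.2)),'jar_center':((259.2,201.4),(343.1,215.6)),'rack':((258.4,202.9),(346.0,253.2))}
for q in tp:
    ia=1 if q=='jar_center' else 0
    ra=[]
    for o in (a,b):
        l=o[q]
        if q=='jar_center': l=[x for x in l if 300<x[0][1]<420]
        if l: ra.append(wray(o['c'],l[0][0][1],l[0][0][0],True))
    print(q,'wrist',*[np.round(x,4) for x in tri(ra)]) if len(ra)==2 else print(q,len(ra))
    ra+= [wray(ct,*tp[q][0]),wray(cs,*tp[q][1])]
    print(q,'all',*[np.round(x,4) for x in tri(ra)])
E
```

```text
tab_grip [([199.6, 221.6], 0.66)]
keeper_hinge [([309.3, 239.7], 0.8)]
keeper_grip [([250.3, 228.3], 0.56), ([196.4, 223.2], 0.26)]
jar_center [([240.4, 246.6], 0.95), ([142.6, 133.6], 0.63)]
rack [([183.8, 260.9], 0.71)]
[0.54489791 0.22173093 0.25572871]
tab_grip wrist [0.5905 0.157  0.1506] [0.0011 0.0011]
tab_grip all [0.5902 0.1582 0.1509] [0.0019 0.0014 0.0026 0.0002]
keeper_hinge wrist [0.6966 0.1806 0.1799] [0.0005 0.0005]
keeper_hinge all [0.694  0.1809 0.1825] [0.0017 0.0004 0.0009 0.0016]
keeper_grip wrist [0.6309 0.1669 0.1683] [0.0011 0.0011]
keeper_grip all [0.629  0.1682 0.1706] [0.0019 0.0021 0.0036 0.0023]
jar_center 1
jar_center all [0.6821 0.1778 0.111 ] [0.0061 0.0048 0.0023]
rack wrist [0.6894 0.1811 0.0029] [0.001 0.001]
rack all [ 0.6951  0.1866 -0.0055] [0.0036 0.0058 0.0095 0.0026]
```

View pics/w2.png

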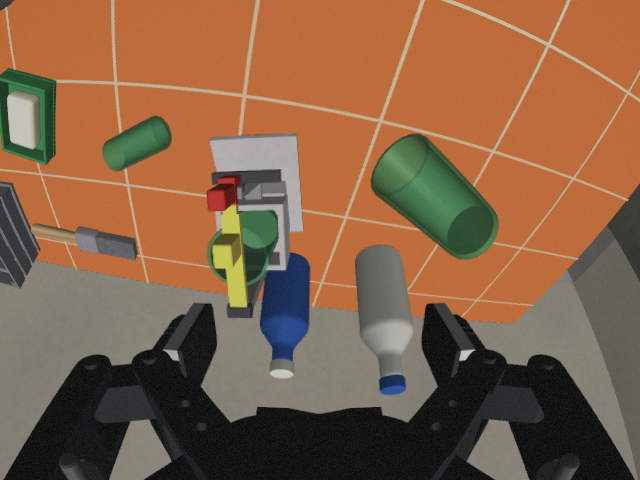

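```bash
cat >> h.py <<'E'
YAW=12.2
TAB=np.array([0.5903,0.1578,0.1507]); HIN=np.array([0.6952,0.1808,0.1812]); KG=np.array([0.6300,0.1677,0.1693])
XR=rackR(YAW)@[1,0,0]; YR=rackR(YAW)@[0,1,0]; ZR=np.array([0,0,1.])
ZJ=-0.5*XR+np.sqrt(.75)*ZR; XJ=np.sqrt(.75)*XR+.5*ZR
E
python3 - <<'E'
from h import *
for n,p in (('tab',TAB),('kg',KG)): d=p-HIN; print(n,'rel hinge x y z',d@XJ*1e3,d@YR*1e3,d@ZJ*1e3)
t=TAB-0.004*ZJ-0.002*XJ
plan(t+0.06*ZJ,toolR(YAW,30)); plan(t,toolR(YAW,30))
E
```

```text
tab rel hinge x y z -108.25367849470386 -0.3125944204099287 27.281923999117314
kg rel hinge x y z -63.53711365489903 0.9742285137434921 22.94223326547473
shift [0.0275, -0.0721, 0.0505] rot [-0.12, 0.03, -0.25] rows>= 2.2
shift [0.0275, -0.072, 0.1105] rot [-0.12, 0.03, -0.25] rows>= 3.2
```

Request:
{"fn": "play_rows", "kwargs": {
  "targets": [
    {"fingers": 0.1,"x": 0.0275,"y": -0.072,"z": 0.05,"wx": 0,"wy": 0,"wz": -0.25},
    {"fingers": 0.1,"x": 0.0275,"y": -0.072,"z": 0.05,"wx": 0,"wy": 0,"wz": -0.25},
    {"fingers": 0.1,"x": 0.0275,"y": -0.072,"z": 0.05,"wx": 0,"wy": 0,"wz": -0.25},
    {"fingers": 0.1,"x": 0.0275,"y": -0.072,"z": 0.05,"wx": 0,"wy": 0,"wz": -0.25},
    {"fingers": 0.1,"x": 0.0275,"y": -0.072,"z": 0.05,"wx": 0,"wy": 0,"wz": -0.25},
    {"fingers": 0.1,"x": 0.0275,"y": -0.072,"z": 0.05,"wx": 0,"wy": 0,"wz": -0.25}
  ]
}}

```text
time: 4.33
ee_pos: [0.5612, 0.1529, 0.1997]
tcp_rot: [-179.9, 30.1, -167.7]
wrist_force: [-1.0, 1.0, 1.5]
opening: 0.0471
```

```bash
python3 meas.py w3 tab_grip keeper_grip keeper_hinge
python3 - <<'E'
from h import *
c=bot.get_calibration('wrist')
for p in (TAB,KG,HIN): print(proj(c,p,True))
t=TAB-0.004*ZJ-0.002*XJ
plan(t,toolR(YAW,30)); print(bot.get_obs()['opening'])
E
```

```text
tab_grip [([249.4, 319.3], 0.59)]
keeper_grip [([307.8, 314.5], 0.61)]
keeper_hinge [([367.2, 317.6], 0.69)]
[316.3425004  251.99730382]
[318.28081348 311.06047225]
[317.04364686 365.2729611 ]
shift [0.0005, -0.0019, 0.0607] rot [-0.05, 0.04, 0.14] rows>= 1.5
0.04691788901598872
```

View pics/w3.png

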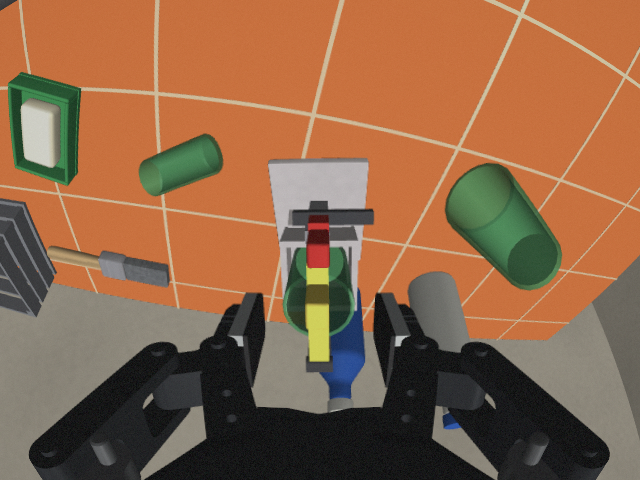

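The tab fin is at (318,250), midway between the pads and in line with the projection. I'm going down on it.

Request:
{"fn": "play_rows", "kwargs": {
  "targets": [
    {"fingers": 0.1,"x": 0,"y": -0.001,"z": 0.03,"wx": 0,"wy": 0,"wz": 0},
    {"fingers": 0.1,"x": 0,"y": -0.001,"z": 0.05,"wx": 0,"wy": 0,"wz": 0},
    {"fingers": 0.1,"x": 0,"y": -0.001,"z": 0.06,"wx": 0,"wy": 0,"wz": 0},
    {"fingers": 0.1,"x": 0,"y": -0.001,"z": 0.06,"wx": 0,"wy": 0,"wz": 0},
    {"fingers": 0.1,"x": 0,"y": -0.001,"z": 0.06,"wx": 0,"wy": 0,"wz": 0}
  ]
}}

```text
time: 4.95
ee_pos: [0.5899, 0.1581, 0.146]
tcp_rot: [-179.9, 29.9, -167.7]
wrist_force: [0.4, -0.3, 0.7]
opening: 0.0467
```

Request:
{"fn": "play_rows", "kwargs": {
  "grip_force": 30,
  "targets": [
    {"fingers": -1,"x": 0,"y": 0,"z": 0,"wx": 0,"wy": 0,"wz": 0},
    {"fingers": -1,"x": 0,"y": 0,"z": 0,"wx": 0,"wy": 0,"wz": 0},
    {"fingers": -1,"x": 0,"y": 0,"z": 0,"wx": 0,"wy": 0,"wz": 0},
    {"fingers": -1,"x": 0,"y": 0,"z": 0,"wx": 0,"wy": 0,"wz": 0},
    {"fingers": -1,"x": 0,"y": 0,"z": 0,"wx": 0,"wy": 0,"wz": 0},
    {"fingers": -1,"x": 0,"y": 0,"z": 0,"wx": 0,"wy": 0,"wz": 0},
    {"fingers": -1,"x": 0,"y": 0,"z": 0,"wx": 0,"wy": 0,"wz": 0},
    {"fingers": -1,"x": 0,"y": 0,"z": 0,"wx": 0,"wy": 0,"wz": 0}
  ]
}}

```text
time: 5.62
ee_pos: [0.5901, 0.1578, 0.1459]
tcp_rot: [-179.9, 30.0, -167.7]
wrist_force: [-0.0, 0.6, -0.0]
opening: 0.0
```

```bash
python3 meas.py w4 tab_grip
python3 - <<'E'
from h import *
p,Rm=pose(); o=bot.get_obs(); print(o['time'],p,o['opening'],o['wrist_force'])
print('rel tab',(p-TAB)@XJ,(p-TAB)@YR,(p-TAB)@ZJ, Rm.T@YR)
E
```

```text
tab_grip [([293.8, 320.9], 0.71)]
5.7167 [0.59015828 0.15779577 0.14586471] 0.00012220562519280965 [-0.16247734  0.20392625 -0.47944652]
rel tab -0.0025383820356401684 2.5811643411607976e-05 -0.004117779073510488 [-0.0014781   0.9999977  -0.00155375]
```

View pics/w4.png

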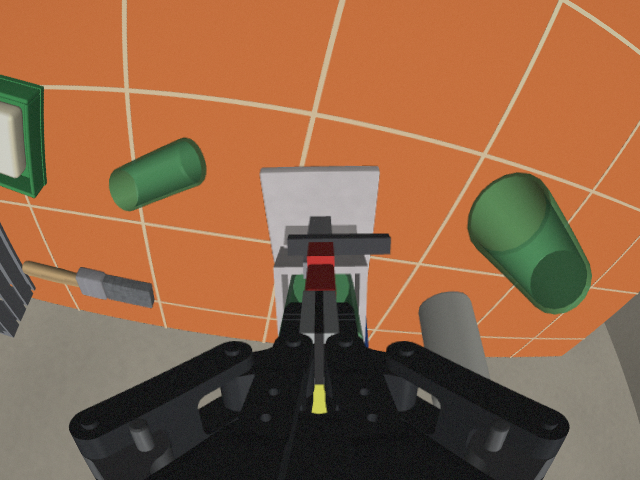

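Run:
```python
from h import *
import pickle
for n in ('w1','w2','w3','w4'):
    o=pickle.load(open(f'pics/{n}.pkl','rb'));c=o['c'];im=cv2.imread(f'pics/{n}.png').astype(int);d=np.load(f'pics/{n}.npy')
    for nm,m in (('red',(im[...,2]>70)&(im[...,1]<0.3*im[...,2])&(im[...,0]<0.3*im[...,2])),('yel',(im[...,2]>90)&(im[...,1]>0.8*im[...,2])&(im[...,0]<0.3*im[...,2]))):
        m[:,:200]=0;m[:,400:]=0
        v,u=np.nonzero(m&(d>0)); 
        P=np.array([unproj(c,a,b,d[b,a],True) for a,b in zip(u,v)])
        Q=(P-HIN)@np.stack([XJ,YR,ZJ],1)*1e3
        print(n,nm,len(u),'rows',v.min(),v.max(),'pct2/50/98',*[np.round(np.percentile(Q[:,k],[2,50,98]),1).tolist() for k in range(3)])
p,Rm=pose();c=bot.get_calibration('wrist')
for z in (0.011,0,-0.008,-.03): print(z,proj(c,p+Rm@[0,0,z],True))
im=cv2.imread('pics/w4.png');cv2.imwrite('pics/w4c.png',cv2.resize(im[200:400,220:420],None,fx=3,fy=3,interpolation=cv2.INTER_CUBIC))
im=cv2.imread('pics/w3.png');cv2.imwrite('pics/w3c.png',cv2.resize(im[190:390,220:420],None,fx=3,fy=3,interpolation=cv2.INTER_CUBIC))
```

```text
w1 red 144 rows 170 197 pct2/50/98 [-122.5, -114.8, -104.1] [-7.1, -3.2, 5.7] [9.9, 43.3, 45.2]Traceback (most recent call last):
  File "<stdin>", line 9, in <module>
ValueError: operands could not be broadcast together with shapes (0,) (3,)
```

Run:
```python
from h import *
import pickle
for n in ('w1','w2','w3','w4'):
    o=pickle.load(open(f'pics/{n}.pkl','rb'));c=o['c'];im=cv2.imread(f'pics/{n}.png').astype(int);d=np.load(f'pics/{n}.npy')
    for nm,m in (('red',(im[...,2]>70)&(im[...,1]<0.3*im[...,2])&(im[...,0]<0.3*im[...,2])),('yel',(im[...,2]>90)&(im[...,1]>0.8*im[...,2])&(im[...,0]<0.4*im[...,2]))):
        m[:,:200]=0;m[:,400:]=0
        v,u=np.nonzero(m&(d>0)); 
        if not len(u): print(n,nm,'none',m.sum());continue
        P=np.array([unproj(c,a,b,d[b,a],True) for a,b in zip(u,v)])
        Q=(P-HIN)@np.stack([XJ,YR,ZJ],1)*1e3
        print(n,nm,len(u),'rows',v.min(),v.max(),'pct2/50/98',*[np.round(np.percentile(Q[:,k],[2,50,98]),1).tolist() for k in range(3)])
p,Rm=pose();c=bot.get_calibration('wrist')
for z in (0.011,0,-0.008,-.03): print(z,proj(c,p+Rm@[0,0,z],True))
print(im[345:350,318],im[300,318])
im=cv2.imread('pics/w4.png');cv2.imwrite('pics/w4c.png',cv2.resize(im[200:400,220:420],None,fx=3,fy=3,interpolation=cv2.INTER_CUBIC))
im=cv2.imread('pics/w3.png');cv2.imwrite('pics/w3c.png',cv2.resize(im[190:390,220:420],None,fx=3,fy=3,interpolation=cv2.INTER_CUBIC))
```

```text
w1 red 144 rows 170 197 pct2/50/98 [-122.5, -114.8, -104.1] [-7.1, -3.2, 5.7] [9.9, 43.3, 45.2]
w1 yel 20 rows 183 246 pct2/50/98 [-107.0, -74.4, -59.5] [-8.3, -6.2, 2.9] [1.0, 34.4, 39.8]
w2 red 444 rows 175 210 pct2/50/98 [-121.6, -111.6, -102.7] [-6.9, 1.6, 6.3] [-1.0, 43.9, 45.9]
w2 yel 122 rows 204 302 pct2/50/98 [-99.6, -65.3, -11.5] [-5.7, 6.4, 7.4] [-3.4, 15.6, 36.9]
w3 red 355 rows 222 266 pct2/50/98 [-122.4, -112.8, -104.4] [-5.6, -0.1, 6.5] [10.1, 43.7, 45.2]
w3 yel 26 rows 267 325 pct2/50/98 [-89.3, -74.7, -60.8] [-7.5, 1.5, 7.3] [10.7, 34.9, 39.5]
w4 red 158 rows 256 289 pct2/50/98 [-122.5, -119.6, -117.8] [-6.3, -0.4, 6.1] [9.9, 11.3, 42.7]
w4 yel none 0
0.011 [319.54447005 277.53128442]
0 [319.60078773 286.16793018]
-0.008 [319.64563588 293.06846068]
-0.03 [319.78935536 315.3207457 ]
[[57 57 57]
 [52 51 51]
 [60 57 58]
 [55 55 55]
 [56 55 55]] [17 14 20]
```

View pics/w4c.png

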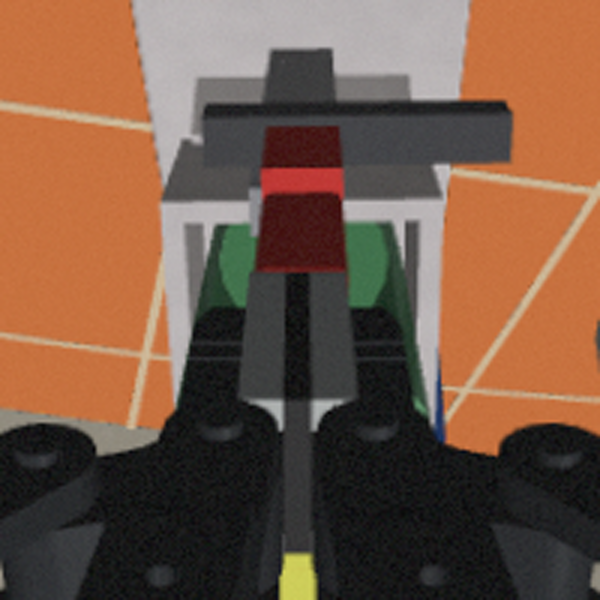

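View pics/w3c.png

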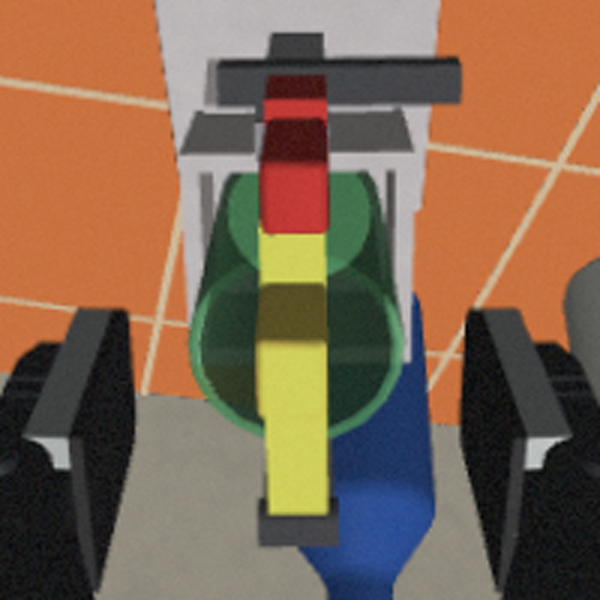

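Run:
```python
from h import *
import pickle
p,Rm=pose()
o=pickle.load(open('pics/w4.pkl','rb'));c=o['c'];d=np.load('pics/w4.npy')
for (u,v) in [(319,285),(308,295),(308,305),(308,315),(308,328),(330,295),(330,310),(330,328),(295,335),(318,300),(318,330)]:
    P=unproj(c,u,v,d[v,u],True); print((u,v),round(float(d[v,u]),4),'tool',np.round(Rm.T@(P-p)*1e3,1),'jarframe',np.round((P-HIN)@np.stack([XJ,YR,ZJ],1)*1e3,1))
```

```text
(319, 285) 0.1635 tool [  8.1  -0.3 -16.8] jarframe [-118.9   -0.6   40. ]
(308, 295) 0.1465 tool [ 11.2  -4.7 -33.6] jarframe [-121.9   -5.    56.8]
(308, 305) 0.141 tool [  9.9  -4.6 -39.8] jarframe [-120.6   -4.8   63. ]
(308, 315) 0.1309 tool [ 11.   -4.3 -50. ] jarframe [-121.8   -4.5   73.1]
(308, 328) 0.1213 tool [ 11.4  -4.  -59.9] jarframe [-122.2   -4.2   83.1]
(330, 295) 0.1481 tool [ 10.5   4.1 -32.2] jarframe [-121.3    3.8   55.3]
(330, 310) 0.1348 tool [ 10.9   3.7 -45.9] jarframe [-121.7    3.5   69.1]
(330, 328) 0.1217 tool [ 11.2   3.3 -59.5] jarframe [-122.     3.1   82.7]
(295, 335) 0.1135 tool [ 13.3  -7.9 -67.5] jarframe [-124.1   -8.1   90.7]
(318, 300) 0.1421 tool [ 11.2  -0.7 -38.2] jarframe [-122.    -1.    61.4]
(318, 330) 0.1216 tool [ 10.6  -0.7 -59.8] jarframe [-121.4   -0.9   83. ]
```

Run:
```python
from h import *
import pickle
p,Rm=pose()
for n in ('side','top'):
    im,d=bot.camera(n); c=bot.get_calibration(n)
    for z,col in ((0.011,(255,0,255)),(-0.028,(255,255,0)),(-0.054-.008,(0,255,0))):
        q=proj(c,p+Rm@[0,0,z]); print(n,z,q); 
    a=proj(c,p).astype(int); s=60
    cr=cv2.resize(im[a[1]-s:a[1]+s,a[0]-s:a[0]+s],None,fx=5,fy=5,interpolation=cv2.INTER_CUBIC)
    for z,col in ((0.011,(255,0,255)),(-0.028,(255,255,0)),(-0.054-.008,(0,255,0))):
        q=(proj(c,p+Rm@[0,0,z])-a+s)*5; cv2.circle(cr,tuple(q.astype(int).tolist()),4,col,-1)
    cv2.imwrite(f'pics/{n}4c.png',cr)
d=np.load('pics/w3.npy');c=pickle.load(open('pics/w3.pkl','rb'))['c']
T=np.linalg.inv(c['camera_from_world'])
for (u,v) in [(255,300),(245,320),(240,330),(385,300),(395,320)]: 
    P=unproj(c,u,v,d[v,u],True); Rc=T[:3,:3]
    print((u,v),d[v,u])
```

```text
side 0.011 [309.83351986 219.3356753 ]
side -0.028 [301.41834823 209.11138983]
side -0.062 [293.70147082 199.73551955]
top 0.011 [268.94948545 241.17330959]
top -0.028 [269.54164208 249.41231455]
top -0.062 [270.08941956 257.03384765]
(255, 300) 0.14188465
(245, 320) 0.12658113
(240, 330) 0.12068607
(385, 300) 0.14284511
(395, 320) 0.126608
```

View pics/side4c.png

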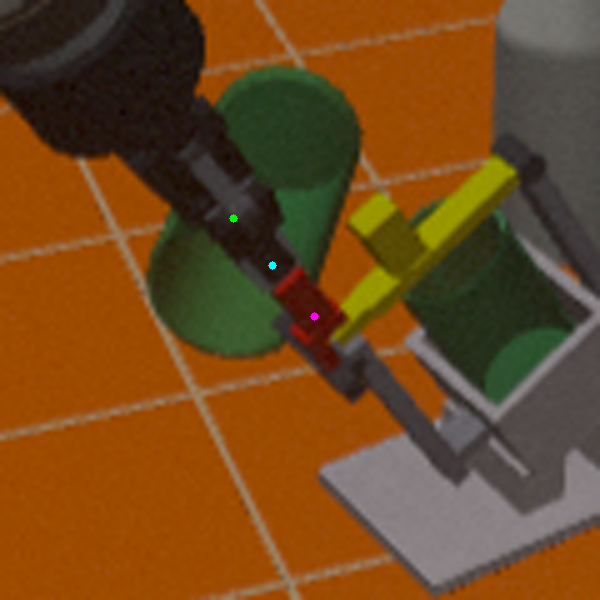

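View pics/top4c.png

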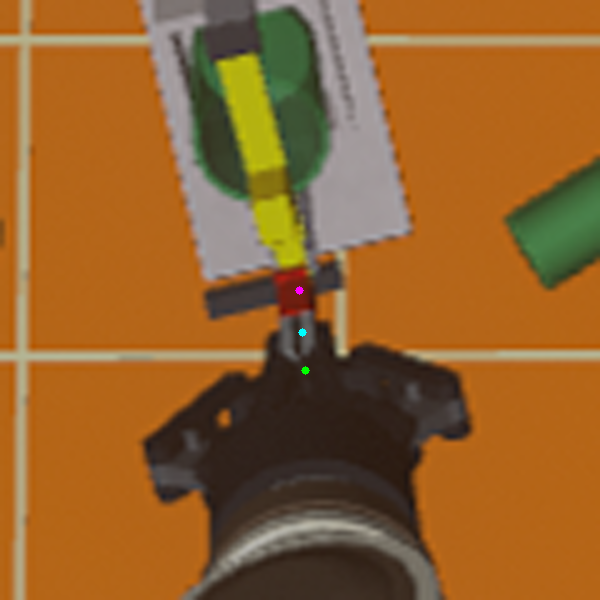

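Run:
```python
from h import *
import pickle
for n in ('w3','w4'):
    c=pickle.load(open(f'pics/{n}.pkl','rb'))['c'];d=np.load(f'pics/{n}.npy')
    # tool pose from camera: tool = cam mount constant
    M=np.array([[-3.199e-4,-.956099,-.293043],[1,-3.53e-4,6.1e-5],[-1.6e-4,-.293043,.956099]]);t=np.array([.073838,.00013,-.167692])
    pts=[]
    for v in range(270,345):
        for u in range(230,410):
            if d[v,u]>0 and d[v,u]<0.2:
                q=ray(c,u,v,True);q=q/q[2]*d[v,u];pts.append(np.r_[M@q+t,u,v])
    P=np.array(pts);
    if n=='w3': s=P[(P[:,0]<16)&(P[:,0]>-14)]
    else: s=P[(abs(P[:,1])<7)&(P[:,0]>9)&(P[:,0]<14)]
    s=s[np.argsort(-s[:,2])]; print(n,np.round(s[:25:3]*1000)[:,:3], s[:25:3,3:])
```

```text
w3 [[ -1. -23. -27.]
 [ -2. -23. -27.]
 [ -2.  24. -28.]
 [ -0. -23. -28.]
 [  8. -24. -28.]
 [ -6.  24. -28.]
 [  6.  24. -29.]
 [  7.  24. -29.]
 [ -4. -23. -29.]] [[264. 312.]
 [264. 314.]
 [374. 313.]
 [264. 311.]
 [262. 294.]
 [374. 322.]
 [375. 297.]
 [375. 295.]
 [264. 319.]]
w4 [] []
```

The fixed cameras and the wrist camera agree here. The real fingertips sit about 26–28 mm behind the reported TCP, not 11 mm ahead, so they closed just above the fin top and touched nothing. The tool offset stated in the text is about 38 mm too long. I'll use the measured tip, reopen and go about 34 mm deeper while watching the force.

Request:
{"fn": "play_rows", "kwargs": {
  "targets": [
    {"fingers": 0.1,"x": 0,"y": 0,"z": 0,"wx": 0,"wy": 0,"wz": 0},
    {"fingers": 0.1,"x": 0,"y": 0,"z": 0,"wx": 0,"wy": 0,"wz": 0},
    {"fingers": 0.1,"x": 0,"y": 0,"z": 0,"wx": 0,"wy": 0,"wz": 0},
    {"fingers": 0.1,"x": 0,"y": 0,"z": 0,"wx": 0,"wy": 0,"wz": 0},
    {"fingers": 0.1,"x": 0,"y": 0,"z": 0,"wx": 0,"wy": 0,"wz": 0},
    {"fingers": 0.1,"x": 0.001,"y": 0,"z": 0.006,"wx": 0,"wy": 0,"wz": 0},
    {"fingers": 0.1,"x": 0.001,"y": 0,"z": 0.012,"wx": 0,"wy": 0,"wz": 0},
    {"fingers": 0.1,"x": 0.001,"y": 0,"z": 0.018,"wx": 0,"wy": 0,"wz": 0},
    {"fingers": 0.1,"x": 0.001,"y": 0,"z": 0.018,"wx": 0,"wy": 0,"wz": 0}
  ]
}}

```text
time: 6.57
ee_pos: [0.5979, 0.1594, 0.1277]
tcp_rot: [-179.9, 29.8, -167.7]
wrist_force: [0.5, -0.2, -0.5]
opening: 0.0472
```

```bash
python3 meas.py w5 tab_grip
python3 - <<'E'
from h import *
im=cv2.imread('pics/w5.png');cv2.imwrite('pics/w5c.png',cv2.resize(im[200:400,200:440],None,fx=3,fy=3,interpolation=cv2.INTER_CUBIC))
E
```

```text
tab_grip []
```

View pics/w5c.png

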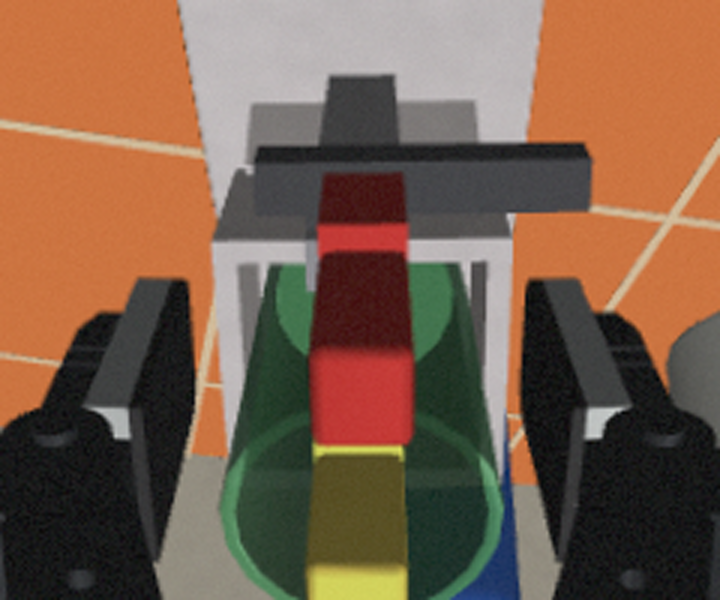

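The fin top (crop 362,395) is now visible between the pads. I'm going 14 mm deeper and closing.

Request:
{"fn": "play_rows", "kwargs": {
  "grip_force": 30,
  "targets": [
    {"fingers": 0.1,"x": 0,"y": 0,"z": 0.005,"wx": 0,"wy": 0,"wz": 0},
    {"fingers": 0.1,"x": 0,"y": 0,"z": 0.01,"wx": 0,"wy": 0,"wz": 0},
    {"fingers": 0.1,"x": 0,"y": 0,"z": 0.014,"wx": 0,"wy": 0,"wz": 0},
    {"fingers": 0.1,"x": 0,"y": 0,"z": 0.014,"wx": 0,"wy": 0,"wz": 0},
    {"fingers": -1,"x": 0,"y": 0,"z": 0.014,"wx": 0,"wy": 0,"wz": 0},
    {"fingers": -1,"x": 0,"y": 0,"z": 0.014,"wx": 0,"wy": 0,"wz": 0},
    {"fingers": -1,"x": 0,"y": 0,"z": 0.014,"wx": 0,"wy": 0,"wz": 0},
    {"fingers": -1,"x": 0,"y": 0,"z": 0.014,"wx": 0,"wy": 0,"wz": 0},
    {"fingers": -1,"x": 0,"y": 0,"z": 0.014,"wx": 0,"wy": 0,"wz": 0},
    {"fingers": -1,"x": 0,"y": 0,"z": 0.014,"wx": 0,"wy": 0,"wz": 0},
    {"fingers": -1,"x": 0,"y": 0,"z": 0.014,"wx": 0,"wy": 0,"wz": 0}
  ]
}}

```text
time: 7.58
ee_pos: [0.605, 0.1611, 0.118]
tcp_rot: [-179.9, 30.0, -167.7]
wrist_force: [-1.4, -0.4, 2.5]
opening: 0.013
```

```bash
python3 meas.py w6 tab_grip
python3 - <<'E'
from h import *
p,Rm=pose(); print(bot.get_obs()['opening'],'TCP jarframe',(p-HIN)@np.stack([XJ,YR,ZJ],1)*1e3, Rm.T@YR)
im=cv2.imread('pics/w6.png');cv2.imwrite('pics/w6c.png',cv2.resize(im[200:400,200:440],None,fx=3,fy=3,interpolation=cv2.INTER_CUBIC))
E
```

```text
tab_grip [([329.0, 319.9], 0.56)]
0.013523272071878898 TCP jarframe [-111.58867693   -0.24269308   -8.56864265] [-0.00156206  0.99999786 -0.00135358]
```

View pics/w6c.png

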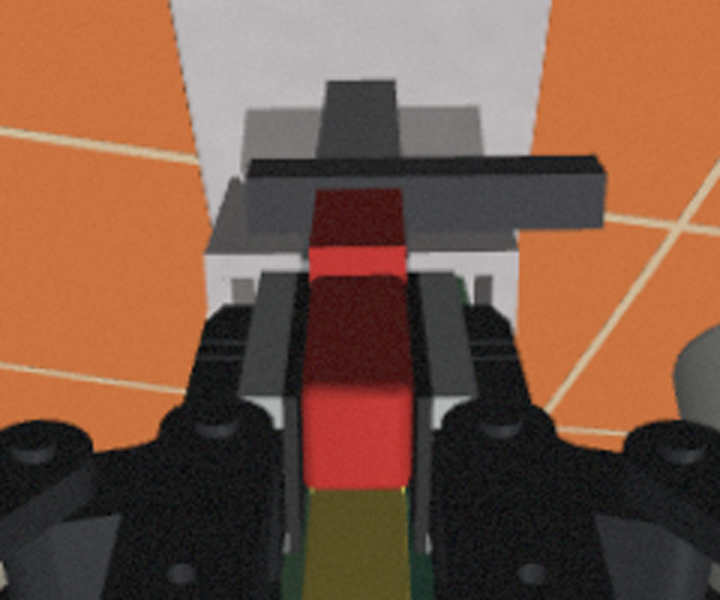

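The fin is gripped (opening 13.5 mm). I'm sliding it to +y.

Request:
{"fn": "play_rows", "kwargs": {
  "targets": [
    {"fingers": -1,"x": 0,"y": 0.004,"z": 0,"wx": 0,"wy": 0,"wz": 0},
    {"fingers": -1,"x": 0,"y": 0.008,"z": 0,"wx": 0,"wy": 0,"wz": 0},
    {"fingers": -1,"x": 0,"y": 0.012,"z": 0,"wx": 0,"wy": 0,"wz": 0},
    {"fingers": -1,"x": 0,"y": 0.016,"z": 0,"wx": 0,"wy": 0,"wz": 0},
    {"fingers": -1,"x": 0,"y": 0.02,"z": 0,"wx": 0,"wy": 0,"wz": 0},
    {"fingers": -1,"x": 0,"y": 0.023,"z": 0,"wx": 0,"wy": 0,"wz": 0},
    {"fingers": -1,"x": 0,"y": 0.025,"z": 0,"wx": 0,"wy": 0,"wz": 0},
    {"fingers": -1,"x": 0,"y": 0.025,"z": 0,"wx": 0,"wy": 0,"wz": 0},
    {"fingers": -1,"x": 0,"y": 0.025,"z": 0,"wx": 0,"wy": 0,"wz": 0}
  ]
}}

```text
time: 8.43
ee_pos: [0.5997, 0.1837, 0.118]
tcp_rot: [-179.7, 30.0, -167.8]
wrist_force: [-7.5, -12.3, 7.5]
opening: 0.0133
```

```bash
python3 meas.py w7 tab_grip
python3 - <<'E'
from h import *
p,Rm=pose(); o=bot.get_obs();print(o['opening'],o['wrist_force'],'TCP jarframe',(p-HIN)@np.stack([XJ,YR,ZJ],1)*1e3, Rm.T@YR)
im=cv2.imread('pics/w7.png');cv2.imwrite('pics/w7c.png',cv2.resize(im[200:400,200:440],None,fx=3,fy=3,interpolation=cv2.INTER_CUBIC))
E
```

```text
tab_grip [([326.6, 316.4], 0.71)]
0.013568924638200473 [ -6.80088006 -10.19959732   7.30658267] TCP jarframe [-111.99287446   23.05127246   -8.38324915] [-4.90387467e-04  9.99984579e-01 -5.53181089e-03]
```

View pics/w7c.png

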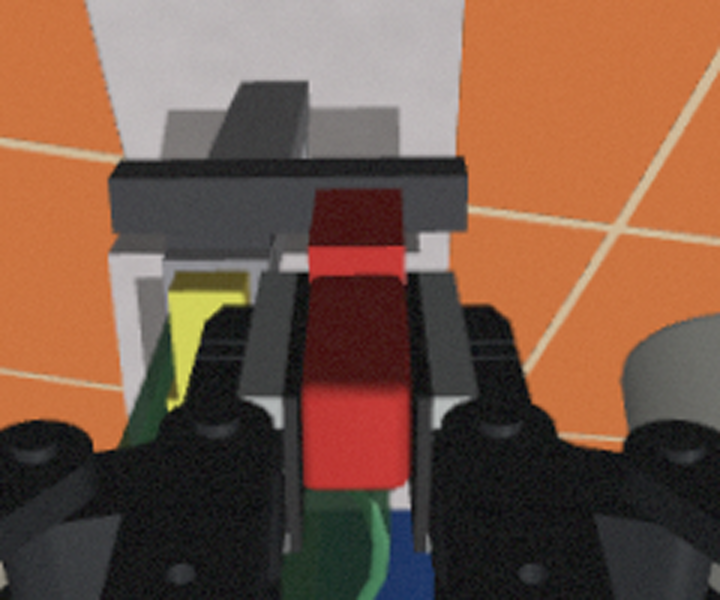

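The tab met its end stop at about 23.3 mm of travel, with 12 N of force. Now I release and back off.

Request:
{"fn": "play_rows", "kwargs": {
  "targets": [
    {"fingers": -0.2,"x": 0,"y": -0.001,"z": 0,"wx": 0,"wy": 0,"wz": 0},
    {"fingers": -0.2,"x": 0,"y": -0.001,"z": 0,"wx": 0,"wy": 0,"wz": 0},
    {"fingers": -0.2,"x": 0,"y": -0.001,"z": 0,"wx": 0,"wy": 0,"wz": 0},
    {"fingers": -0.2,"x": 0,"y": -0.001,"z": 0,"wx": 0,"wy": 0,"wz": 0},
    {"fingers": -0.2,"x": 0,"y": -0.001,"z": -0.02,"wx": 0,"wy": 0,"wz": 0},
    {"fingers": -0.2,"x": 0,"y": -0.001,"z": -0.045,"wx": 0,"wy": 0,"wz": 0},
    {"fingers": 0.1,"x": 0,"y": -0.001,"z": -0.065,"wx": 0,"wy": 0,"wz": 0},
    {"fingers": 0.1,"x": -0.02,"y": -0.012,"z": -0.065,"wx": 0,"wy": 0,"wz": 0},
    {"fingers": 0.1,"x": -0.047,"y": -0.0225,"z": -0.065,"wx": 0,"wy": 0,"wz": 0},
    {"fingers": 0.1,"x": -0.047,"y": -0.0225,"z": -0.065,"wx": 0,"wy": 0,"wz": 0},
    {"fingers": 0.1,"x": -0.047,"y": -0.0225,"z": -0.065,"wx": 0,"wy": 0,"wz": 0}
  ]
}}

```text
time: 9.45
ee_pos: [0.6132, 0.1652, 0.1977]
tcp_rot: [-179.9, 30.0, -167.7]
wrist_force: [-0.9, -0.1, -0.9]
opening: 0.0472
```

```bash
python3 meas.py w8 tab_grip keeper_grip keeper_hinge
python3 - <<'E'
from h import *
import pickle
p,Rm=pose(); o=bot.get_obs();print(o['opening'],o['wrist_force'],'TCP jarframe',(p-HIN)@np.stack([XJ,YR,ZJ],1)*1e3)
c=pickle.load(open('pics/w8.pkl','rb'))['c']
for q in (TAB+0.024*YR,KG,HIN): print(proj(c,q,True))
im=cv2.imread('pics/w8.png').astype(int);d=np.load('pics/w8.npy')
for nm,m in (('red',(im[...,2]>70)&(im[...,1]<0.3*im[...,2])&(im[...,0]<0.3*im[...,2])),('yel',(im[...,2]>60)&(im[...,1]>0.75*im[...,2])&(im[...,0]<0.5*im[...,2]))):
    m[:,:200]=0;m[:,450:]=0
    v,u=np.nonzero(m&(d>0)); P=np.array([unproj(c,a,b,d[b,a],True) for a,b in zip(u,v)]); Q=(P-HIN)@np.stack([XJ,YR,ZJ],1)*1e3
    print(nm,len(Q),[np.round(np.percentile(Q[:,k],[2,50,98]),1).tolist() for k in range(3)])
    t=Q[Q[:,2]>30]; print(' top',len(t),[np.round(np.percentile(t[:,k],[2,50,98]),1).tolist() for k in range(3)])
im=cv2.imread('pics/w8.png');cv2.imwrite('pics/w8c.png',cv2.resize(im[200:400,200:440],None,fx=3,fy=3,interpolation=cv2.INTER_CUBIC))
E
```

```text
tab_grip [([183.5, 359.5], 0.74)]
keeper_grip [([264.4, 313.8], 0.94)]
keeper_hinge [([337.9, 315.7], 0.91)]
0.0473346603799531 [-0.264542   -0.5161099  -0.69411548] TCP jarframe [-65.83712034   2.6970625   55.71880072]
[359.60921879 190.00101955]
[317.16613874 265.70214071]
[316.03973363 338.44552887]
red 332 [[-123.9, -113.8, -104.9], [15.7, 21.0, 29.1], [5.5, 43.6, 45.1]]
 top 277 [[-119.8, -112.4, -104.9], [15.7, 20.7, 29.1], [42.0, 43.8, 45.1]]
yel 3835 [[-110.7, -72.8, -8.4], [-7.8, -0.2, 7.5], [0.2, 2.1, 36.4]]
 top 1016 [[-76.2, -67.8, -57.5], [-7.8, -0.1, 7.0], [30.9, 35.4, 36.8]]
```

View pics/w8c.png

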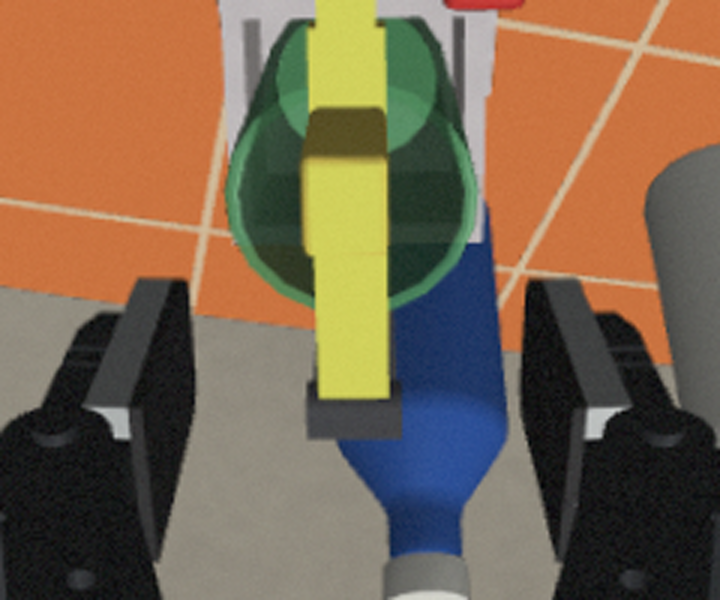

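The fin top is at jar-frame x' −66.5, y −0.3, z' 36, and the bar runs to x' −110. I'm going down and pinching the keeper's lift fin.

Request:
{"fn": "play_rows", "kwargs": {
  "grip_force": 25,
  "targets": [
    {"fingers": 0,"x": 0.0005,"y": -0.003,"z": 0.03,"wx": 0,"wy": 0,"wz": 0},
    {"fingers": 0,"x": 0.0005,"y": -0.003,"z": 0.055,"wx": 0,"wy": 0,"wz": 0},
    {"fingers": 0,"x": 0.0005,"y": -0.003,"z": 0.07,"wx": 0,"wy": 0,"wz": 0},
    {"fingers": 0,"x": 0.0005,"y": -0.003,"z": 0.076,"wx": 0,"wy": 0,"wz": 0},
    {"fingers": 0,"x": 0.0005,"y": -0.003,"z": 0.076,"wx": 0,"wy": 0,"wz": 0},
    {"fingers": -1,"x": 0.0005,"y": -0.003,"z": 0.076,"wx": 0,"wy": 0,"wz": 0},
    {"fingers": -1,"x": 0.0005,"y": -0.003,"z": 0.076,"wx": 0,"wy": 0,"wz": 0},
    {"fingers": -1,"x": 0.0005,"y": -0.003,"z": 0.076,"wx": 0,"wy": 0,"wz": 0},
    {"fingers": -1,"x": 0.0005,"y": -0.003,"z": 0.076,"wx": 0,"wy": 0,"wz": 0},
    {"fingers": -1,"x": 0.0005,"y": -0.003,"z": 0.076,"wx": 0,"wy": 0,"wz": 0},
    {"fingers": -1,"x": 0.0005,"y": -0.003,"z": 0.076,"wx": 0,"wy": 0,"wz": 0}
  ]
}}

```text
time: 10.57
ee_pos: [0.6499, 0.1708, 0.133]
tcp_rot: [-179.9, 30.1, -167.7]
wrist_force: [-5.5, 1.7, 5.5]
opening: 0.0153
```

```bash
cat >> h.py <<'E'
HT=HIN-0.0005*XJ-0.0003*YR-0.002*ZJ
GZ=-0.045  # measured grasp point along tool z from reported TCP
E
python3 meas.py w9 keeper_grip
python3 - <<'E'
from h import *
p,Rm=pose(); o=bot.get_obs();print(o['time'],o['opening'],o['wrist_force'],'TCP jarframe',(p-HIN)@np.stack([XJ,YR,ZJ],1)*1e3)
g=p+GZ*Rm[:,2]; r=g-HT; a0=np.arctan2(r@ZR,r@XR); rad=np.hypot(r@ZR,r@XR); print('radius',rad,'ang',np.degrees(a0)%360, 'y',r@YR)
a0%=2*np.pi
for th in np.arange(0.1,2.15,0.1):
    a=a0-th; q=HT+rad*(np.cos(a)*XR+np.sin(a)*ZR)+(r@YR)*YR; s=Rm.T@(q-g); print(round(th,2),np.round(s,4).tolist())
im=cv2.imread('pics/w9.png');cv2.imwrite('pics/w9c.png',cv2.resize(im[200:400,200:440],None,fx=3,fy=3,interpolation=cv2.INTER_CUBIC))
E
```

```text
keeper_grip [([325.6, 321.0], 0.93)]
10.6667 0.01570155063552712 [-7.16034351  2.57529462  4.64343109] TCP jarframe [-64.29980181  -0.17937148 -18.56957133]
radius 0.06989862500924804 ang 185.99994635360653 y 0.00013491618616401447
0.1 [-0.0032, -0.0, -0.0062]
0.2 [-0.0069, -0.0, -0.0121]
0.3 [-0.0113, -0.0, -0.0176]
0.4 [-0.0161, -0.0, -0.0226]
0.5 [-0.0215, -0.0001, -0.0271]
0.6 [-0.0272, -0.0001, -0.0311]
0.7 [-0.0334, -0.0001, -0.0344]
0.8 [-0.0398, -0.0001, -0.0371]
0.9 [-0.0465, -0.0001, -0.0392]
1.0 [-0.0533, -0.0001, -0.0406]
1.1 [-0.0603, -0.0001, -0.0413]
1.2 [-0.0673, -0.0001, -0.0413]
1.3 [-0.0742, -0.0002, -0.0406]
1.4 [-0.0811, -0.0002, -0.0392]
1.5 [-0.0877, -0.0002, -0.0372]
1.6 [-0.0942, -0.0002, -0.0345]
1.7 [-0.1003, -0.0002, -0.0311]
1.8 [-0.1061, -0.0002, -0.0272]
1.9 [-0.1114, -0.0002, -0.0227]
2.0 [-0.1163, -0.0002, -0.0177]
2.1 [-0.1206, -0.0002, -0.0122]
```

View pics/w9c.png

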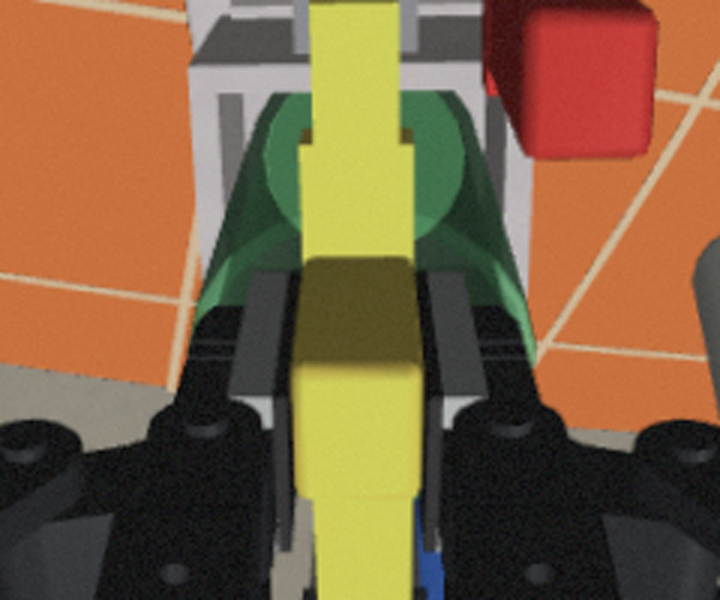

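Request:
{"fn": "play_rows", "kwargs": {
  "targets": [
    {"fingers": -1,"x": -0.003,"y": 0,"z": -0.006,"wx": 0,"wy": 0,"wz": 0},
    {"fingers": -1,"x": -0.007,"y": 0,"z": -0.012,"wx": 0,"wy": 0,"wz": 0},
    {"fingers": -1,"x": -0.0115,"y": 0,"z": -0.0175,"wx": 0,"wy": 0,"wz": 0},
    {"fingers": -1,"x": -0.016,"y": 0,"z": -0.0225,"wx": 0,"wy": 0,"wz": 0},
    {"fingers": -1,"x": -0.0215,"y": 0,"z": -0.027,"wx": 0,"wy": 0,"wz": 0},
    {"fingers": -1,"x": -0.027,"y": 0,"z": -0.031,"wx": 0,"wy": 0,"wz": 0},
    {"fingers": -1,"x": -0.0335,"y": 0,"z": -0.0345,"wx": 0,"wy": 0,"wz": 0},
    {"fingers": -1,"x": -0.04,"y": 0,"z": -0.037,"wx": 0,"wy": 0,"wz": 0},
    {"fingers": -1,"x": -0.0465,"y": 0,"z": -0.039,"wx": 0,"wy": 0,"wz": 0},
    {"fingers": -1,"x": -0.0535,"y": 0,"z": -0.0405,"wx": 0,"wy": 0,"wz": 0},
    {"fingers": -1,"x": -0.0535,"y": 0,"z": -0.0405,"wx": 0,"wy": 0,"wz": 0}
  ]
}}

```text
time: 11.58
ee_pos: [0.6758, 0.1767, 0.1948]
tcp_rot: [-179.9, 30.0, -167.7]
wrist_force: [-5.1, 5.0, 1.4]
opening: 0.0153
```

```bash
python3 meas.py w10 keeper_grip
python3 - <<'E'
from h import *
p,Rm=pose(); o=bot.get_obs();print(o['time'],o['opening'],o['wrist_force'],'TCP jarframe',(p-HIN)@np.stack([XJ,YR,ZJ],1)*1e3)
im,d=bot.camera('side');cv2.imwrite('pics/s10c.png',cv2.resize(im[140:290,240:440],None,fx=4,fy=4,interpolation=cv2.INTER_CUBIC))
im=cv2.imread('pics/w10.png');cv2.imwrite('pics/w10c.png',cv2.resize(im[200:400,200:440],None,fx=3,fy=3,interpolation=cv2.INTER_CUBIC))
E
```

```text
keeper_grip [([303.4, 320.0], 0.66)]
11.6833 0.01589730298275461 [-2.77615712  6.72168653  0.26092439] TCP jarframe [-10.66917608   0.07815518  21.70553287]
```

View pics/s10c.png

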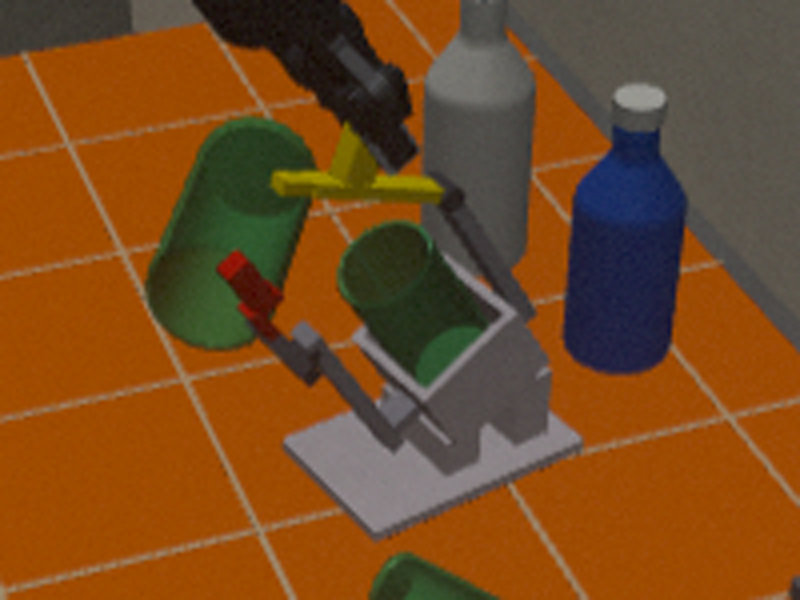

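View pics/w10c.png

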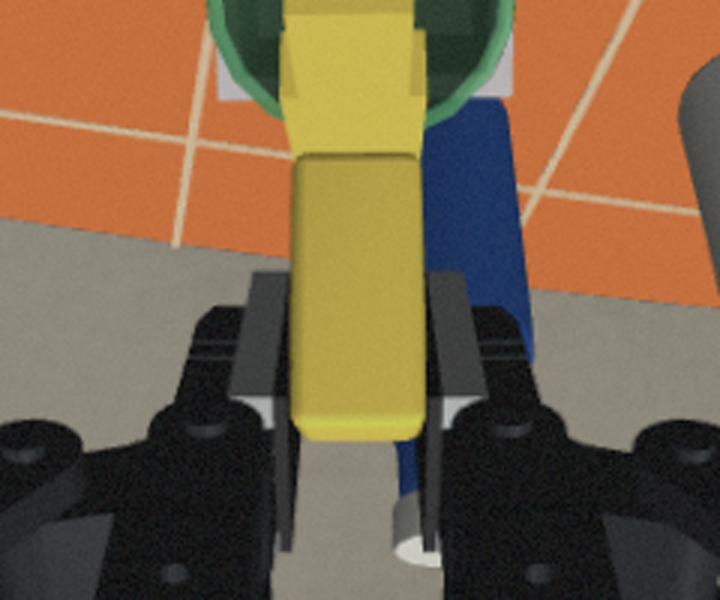

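Request:
{"fn": "play_rows", "kwargs": {
  "targets": [
    {"fingers": -1,"x": -0.007,"y": 0,"z": -0.0005,"wx": 0,"wy": 0,"wz": 0},
    {"fingers": -1,"x": -0.014,"y": 0,"z": -0.0005,"wx": 0,"wy": 0,"wz": 0},
    {"fingers": -1,"x": -0.021,"y": 0,"z": 0,"wx": 0,"wy": 0,"wz": 0},
    {"fingers": -1,"x": -0.028,"y": 0,"z": 0.0015,"wx": 0,"wy": 0,"wz": 0},
    {"fingers": -1,"x": -0.0345,"y": 0,"z": 0.0035,"wx": 0,"wy": 0,"wz": 0},
    {"fingers": -1,"x": -0.041,"y": 0,"z": 0.006,"wx": 0,"wy": 0,"wz": 0},
    {"fingers": -1,"x": -0.047,"y": 0,"z": 0.0095,"wx": 0,"wy": 0,"wz": 0},
    {"fingers": -1,"x": -0.053,"y": 0,"z": 0.0135,"wx": 0,"wy": 0,"wz": 0},
    {"fingers": -1,"x": -0.053,"y": 0,"z": 0.0135,"wx": 0,"wy": 0,"wz": 0},
    {"fingers": -1,"x": -0.053,"y": 0,"z": 0.0135,"wx": 0,"wy": 0,"wz": 0}
  ]
}}

```text
time: 12.57
ee_pos: [0.7277, 0.1888, 0.2107]
tcp_rot: [-180.0, 30.2, -167.7]
wrist_force: [-1.6, 9.8, 3.6]
opening: 0.0153
```

```bash
python3 meas.py w11 keeper_grip
python3 - <<'E'
from h import *
p,Rm=pose(); o=bot.get_obs();print(o['time'],o['opening'],o['wrist_force'],'TCP jarframe',(p-HIN)@np.stack([XJ,YR,ZJ],1)*1e3)
im,d=bot.camera('side');cv2.imwrite('pics/s11c.png',cv2.resize(im[140:290,240:440],None,fx=4,fy=4,interpolation=cv2.INTER_CUBIC))
im=cv2.imread('pics/w11.png');cv2.imwrite('pics/w11c.png',cv2.resize(im[200:400,200:440],None,fx=3,fy=3,interpolation=cv2.INTER_CUBIC))
E
```

```text
keeper_grip []
12.6667 0.015619618034065523 [-1.70219075  9.23689357  3.72643625] TCP jarframe [43.55919165  0.94427862  8.93333136]
```

View pics/s11c.png

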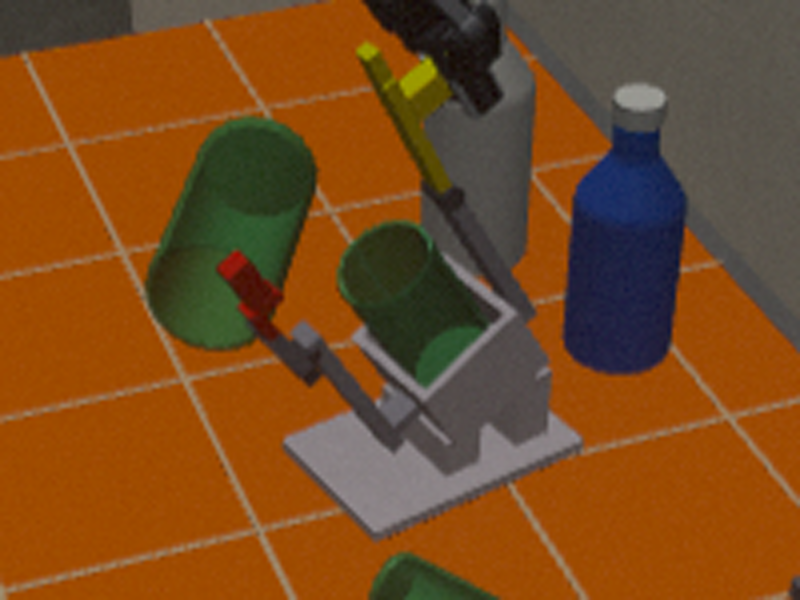

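View pics/w11c.png

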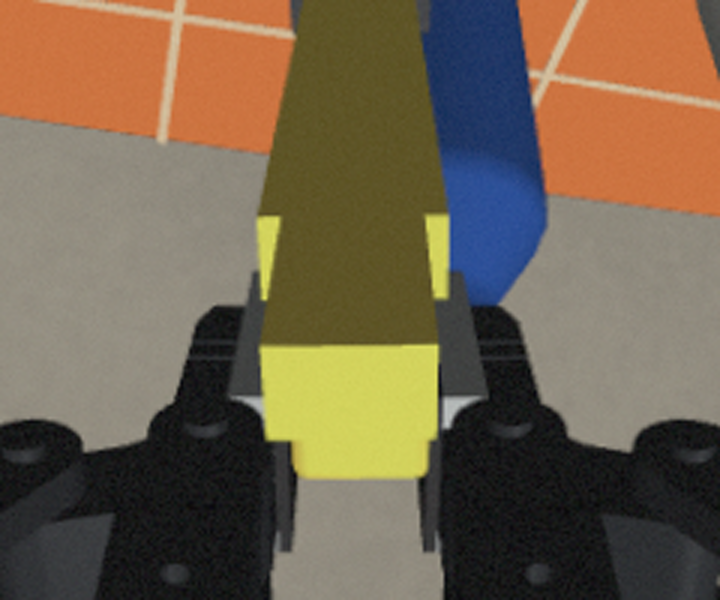

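```bash
cat >> h.py <<'E'
def keeper_pt(th,L=0.11,up=0.004):
    a=np.deg2rad(210)-th; return HT+L*(np.cos(a)*XR+np.sin(a)*ZR)+up*(np.cos(a-np.pi/2)*XR+np.sin(a-np.pi/2)*ZR)
E
python3 - <<'E'
from h import *
c=bot.get_calibration('side')
print('hinge',proj(c,HT))
for th in (0,0.8,0.9,1.0,1.3,1.4,1.5,1.6,1.7,1.8,1.9,2.0,2.1,2.2): print(th,proj(c,keeper_pt(th,0.11,0)),(proj(c,keeper_pt(th,0.11,0))-[240,140])*4)
E
```

```text
hinge [350.09854575 188.37419433]
0 [312.87930972 222.81422387] [291.51723887 331.25689549]
0.8 [307.69324528 190.95837653] [270.77298111 203.83350612]
0.9 [309.05738878 186.13046831] [276.22955512 184.52187322]
1.0 [310.87198487 181.28241026] [283.48793946 165.12964102]
1.3 [318.8249447  167.20083329] [315.29977879 108.80333318]
1.4 [322.21596794 162.85508695] [328.86387175  91.42034781]
1.5 [325.91421418 158.77619287] [343.65685671  75.10477146]
1.6 [329.87448834 155.01502664] [359.49795336  60.06010656]
1.7 [334.04769466 151.61783553] [376.19077864  46.47134211]
1.8 [338.3817823  148.62536523] [393.52712921  34.5014609 ]
1.9 [342.82276097 146.07213924] [411.29104387  24.28855695]
2.0 [347.31574788 143.98591477] [429.26299152  15.94365908]
2.1 [351.80600699 142.38732974] [447.22402797   9.54931896]
2.2 [356.23994314 141.28974553] [464.95977258   5.15898212]
```

The tip shows at crop (368,50), which puts the keeper at about 1.65 rad, lagging the command of 1.8. I'm carrying the arc on.

Request:
{"fn": "play_rows", "kwargs": {
  "targets": [
    {"fingers": -1,"x": -0.005,"y": 0,"z": 0.0045,"wx": 0,"wy": 0,"wz": 0},
    {"fingers": -1,"x": -0.01,"y": 0,"z": 0.0095,"wx": 0,"wy": 0,"wz": 0},
    {"fingers": -1,"x": -0.0145,"y": 0,"z": 0.015,"wx": 0,"wy": 0,"wz": 0},
    {"fingers": -1,"x": -0.018,"y": 0,"z": 0.021,"wx": 0,"wy": 0,"wz": 0},
    {"fingers": -1,"x": -0.02,"y": 0,"z": 0.0245,"wx": 0,"wy": 0,"wz": 0},
    {"fingers": -1,"x": -0.02,"y": 0,"z": 0.0245,"wx": 0,"wy": 0,"wz": 0},
    {"fingers": -1,"x": -0.02,"y": 0,"z": 0.0245,"wx": 0,"wy": 0,"wz": 0}
  ]
}}

```text
time: 13.3
ee_pos: [0.7571, 0.1957, 0.202]
tcp_rot: [180.0, 30.4, -167.6]
wrist_force: [-3.7, 10.8, 10.3]
opening: 0.0156
```

Run:
```python
from h import *
p,Rm=pose(); o=bot.get_obs();print(o['time'],o['opening'],o['wrist_force'],'TCP jarframe',(p-HIN)@np.stack([XJ,YR,ZJ],1)*1e3)
im,d=bot.camera('side');cv2.imwrite('pics/s12c.png',cv2.resize(im[120:270,240:440],None,fx=4,fy=4,interpolation=cv2.INTER_CUBIC))
```

```text
13.3 0.015616289636419055 [-3.66339715 10.83211695 10.30667345] TCP jarframe [ 65.54727806   1.51876474 -13.80950006]
```

View pics/s12c.png

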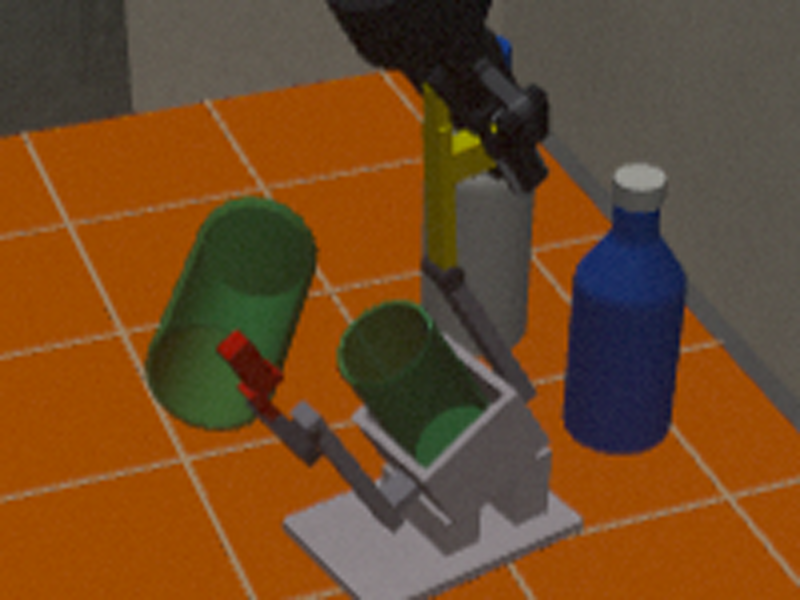

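The keeper stands at about 2.0 rad, well open. I release and back out along the tool axis.

Request:
{"fn": "play_rows", "kwargs": {
  "targets": [
    {"fingers": 0.1,"x": 0,"y": 0,"z": 0,"wx": 0,"wy": 0,"wz": 0},
    {"fingers": 0.1,"x": 0,"y": 0,"z": 0,"wx": 0,"wy": 0,"wz": 0},
    {"fingers": 0.1,"x": 0,"y": 0,"z": 0,"wx": 0,"wy": 0,"wz": 0},
    {"fingers": 0.1,"x": 0,"y": 0,"z": 0,"wx": 0,"wy": 0,"wz": 0},
    {"fingers": 0.1,"x": 0,"y": 0,"z": 0,"wx": 0,"wy": 0,"wz": 0},
    {"fingers": 0.1,"x": 0,"y": 0,"z": -0.03,"wx": 0,"wy": 0,"wz": 0},
    {"fingers": 0.1,"x": 0,"y": 0,"z": -0.07,"wx": 0,"wy": 0,"wz": 0},
    {"fingers": 0.5,"x": 0.01,"y": 0,"z": -0.11,"wx": 0,"wy": 0,"wz": 0},
    {"fingers": 1,"x": 0.05,"y": 0,"z": -0.12,"wx": 0,"wy": 0,"wz": 0},
    {"fingers": 1,"x": 0.09,"y": 0,"z": -0.12,"wx": 0,"wy": 0,"wz": 0},
    {"fingers": 1,"x": 0.115,"y": 0,"z": -0.12,"wx": 0,"wy": 0,"wz": 0},
    {"fingers": 1,"x": 0.115,"y": 0,"z": -0.12,"wx": 0,"wy": 0,"wz": 0},
    {"fingers": 1,"x": 0.115,"y": 0,"z": -0.12,"wx": 0,"wy": 0,"wz": 0}
  ]
}}

```text
time: 14.43
ee_pos: [0.5988, 0.1592, 0.243]
tcp_rot: [-179.9, 30.0, -167.7]
wrist_force: [0.3, 0.0, 0.3]
opening: 0.0853
```

```bash
python3 meas.py w13 jar_center rack keeper_hinge tab_grip coaster
python3 - <<'E'
from h import *
p,Rm=pose(); o=bot.get_obs();print(o['time'],o['opening'],o['wrist_force'],'TCP jarframe',(p-HIN)@np.stack([XJ,YR,ZJ],1)*1e3)
im,d=bot.camera('side');cv2.imwrite('pics/s13.png',im);cv2.imwrite('pics/s13c.png',cv2.resize(im[120:270,240:440],None,fx=4,fy=4,interpolation=cv2.INTER_CUBIC))
for n in ('side','top'):
    if n=='top': bot.camera('top')
    r=bot.place_of('jar_center',n);print(n,[(np.round(x['point'],1).tolist(),round(x['confidence'],2)) for x in r[:4]])
E
```

```text
jar_center [([109.9, 184.8], 0.86), ([220.8, 319.8], 0.59)]
rack [([161.4, 323.8], 0.6)]
keeper_hinge []
tab_grip [([159.8, 356.5], 0.89)]
coaster [([382.8, 322.3], 0.62)]
14.7333 0.0855010642449038 [-0.39483724 -0.69935327 -0.11470954] TCP jarframe [-52.91584072  -0.60693033 102.44247498]
side [([217.6, 345.1], 0.7), ([294.1, 350.5], 0.69), ([210.4, 301.2], 0.61)]
top [([224.7, 329.5], 0.86), ([226.5, 171.0], 0.78), ([200.3, 261.8], 0.69)]
```

View pics/s13c.png

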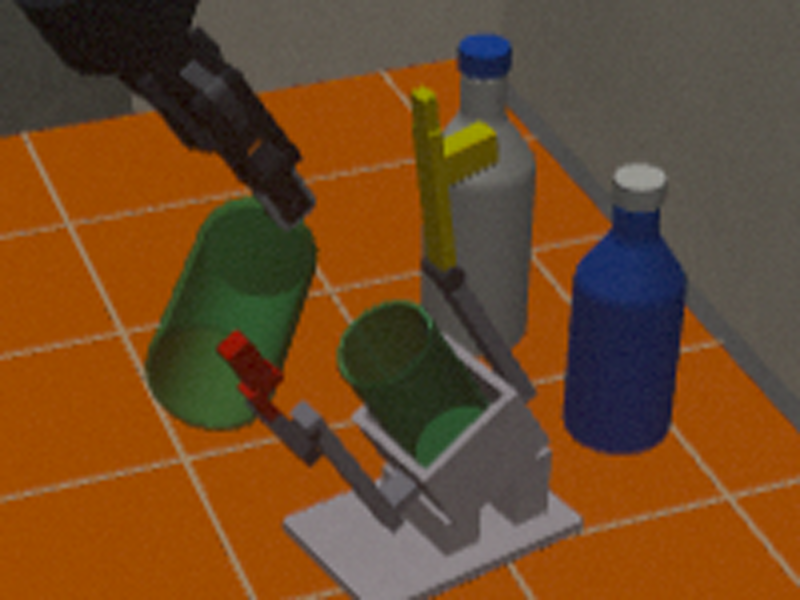

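View pics/w13.png

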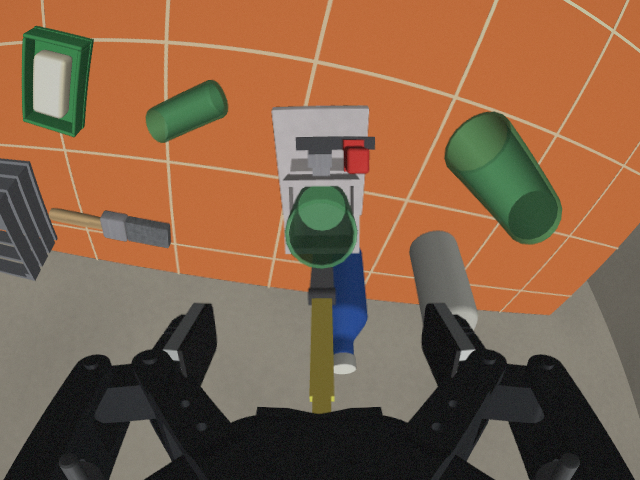

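Run:
```python
from h import *
import pickle
o=pickle.load(open('pics/w13.pkl','rb'));c=o['c'];d=np.load('pics/w13.npy');im=cv2.imread('pics/w13.png')
cv2.imwrite('pics/w13c.png',cv2.resize(im[170:290,260:380],None,fx=5,fy=5,interpolation=cv2.INTER_CUBIC))
B=np.stack([XJ,YR,ZJ],1)
for zz in (-13,-11,-9):
    for (u,v) in [(286,232),(357,232),(321,268)]:
        ro,rd=wray(c,u,v,True); a=(ro-HIN)@B; b=rd@B; t=(zz/1e3-a[2])/b[2]; print(zz,(u,v),np.round((a+t*b)*1e3,1))
# depth on the rim
for (u,v) in [(286,232),(287,232),(288,232),(355,232),(356,232),(321,266),(321,267),(300,258),(342,258)]:
    print((u,v),np.round((unproj(c,u,v,d[v,u],True)-HIN)@B*1e3,1))
# jar center triang
ct=bot.get_calibration('top');cs=bot.get_calibration('side')
x,e=tri([wray(ct,261.8,200.3),wray(cs,345.1,217.6),wray(c,319.8,220.8,True)]);print('jar centre',x,e,(x-HIN)@B*1e3)
# canvas rim overlay
ov=im.copy()
for zz,col in ((-11,(255,0,255)),(-121,(255,255,0))):
    for a in np.linspace(0,2*np.pi,40):
        P=HIN+B@np.array([-.048+.029*np.cos(a),0+.029*np.sin(a),zz/1e3]);q=proj(c,P,True);cv2.circle(ov,tuple(np.round(q).astype(int).tolist()),0,col,-1)
cv2.imwrite('pics/w13o.png',cv2.resize(ov[150:290,250:390],None,fx=4,fy=4,interpolation=cv2.INTER_NEAREST))
```

```text
-13 (286, 232) [-48.1 -27.3 -13. ]
-13 (357, 232) [-48.1  29.1 -13. ]
-13 (321, 268) [-17.5   0.6 -13. ]
-11 (286, 232) [-48.6 -27.1 -11. ]
-11 (357, 232) [-48.7  28.9 -11. ]
-11 (321, 268) [-18.3   0.5 -11. ]
-9 (286, 232) [-49.2 -26.9  -9. ]
-9 (357, 232) [-49.3  28.7  -9. ]
-9 (321, 268) [-19.1   0.5  -9. ]
(286, 232) [-48.5 -27.2 -11.4]
(287, 232) [-48.7 -26.3 -10.8]
(288, 232) [-48.5 -25.6 -11.5]
(355, 232) [-49.   27.2  -9.9]
(356, 232) [-49.2  27.9  -9.3]
(321, 266) [-20.3   0.5 -10.2]
(321, 267) [-19.3   0.5 -10.6]
(300, 258) [-26.6 -16.4 -11.7]
(342, 258) [-27.3  17.4  -9.9]
jar centre [0.68580633 0.17792564 0.10621298] [np.float64(0.0009547182025514173), np.float64(0.0010924662782189553), np.float64(0.0006668422061064727)] [-45.97098867  -0.82433324 -60.04619222]
```

View pics/w13o.png

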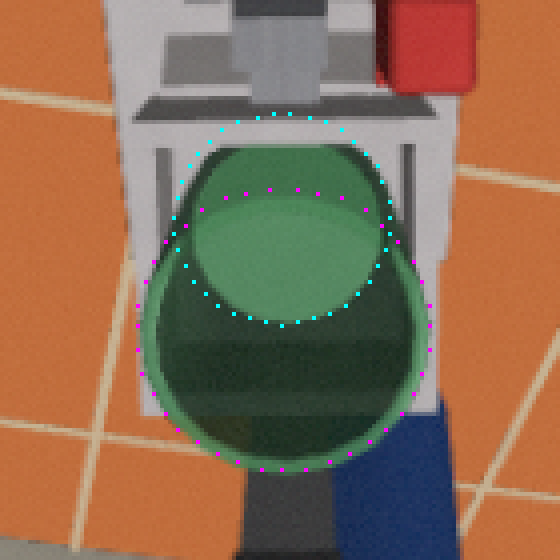

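The fitted rim circle (29 mm radius) lies on the jar's mouth, with its centre at x' −47.5, y +0.7 and z' −11. That puts the jar centre at about 0.10 m height. I'm aligning over it with open fingers, going half-way, then looking.

Request:
{"fn": "play_rows", "kwargs": {
  "targets": [
    {"fingers": 1,"x": -0.0055,"y": 0.0013,"z": 0.02,"wx": 0,"wy": 0,"wz": 0},
    {"fingers": 1,"x": -0.0055,"y": 0.0013,"z": 0.05,"wx": 0,"wy": 0,"wz": 0},
    {"fingers": 1,"x": -0.0055,"y": 0.0013,"z": 0.08,"wx": 0,"wy": 0,"wz": 0},
    {"fingers": 1,"x": -0.0055,"y": 0.0013,"z": 0.1,"wx": 0,"wy": 0,"wz": 0},
    {"fingers": 1,"x": -0.0055,"y": 0.0013,"z": 0.11,"wx": 0,"wy": 0,"wz": 0},
    {"fingers": 1,"x": -0.0055,"y": 0.0013,"z": 0.11,"wx": 0,"wy": 0,"wz": 0},
    {"fingers": 1,"x": -0.0055,"y": 0.0013,"z": 0.11,"wx": 0,"wy": 0,"wz": 0}
  ]
}}

```text
time: 15.52
ee_pos: [0.6578, 0.1733, 0.151]
tcp_rot: [-179.9, 30.0, -167.7]
wrist_force: [0.5, -0.2, 1.0]
opening: 0.0854
```

```bash
python3 meas.py w14
python3 - <<'E'
from h import *
p,Rm=pose(); o=bot.get_obs();print(o['time'],o['opening'],o['q'].round(1),o['wrist_force'],'TCP jarframe',(p-HIN)@np.stack([XJ,YR,ZJ],1)*1e3)
E
```

```text
15.5667 0.08535460783148541 [ 15.6  -9.2 -16.2  53.   -1.8   2.8] [-0.45603567  0.19511751  0.46622837] TCP jarframe [-47.21801258   0.62326353  -6.06851932]
```

View pics/w14.png

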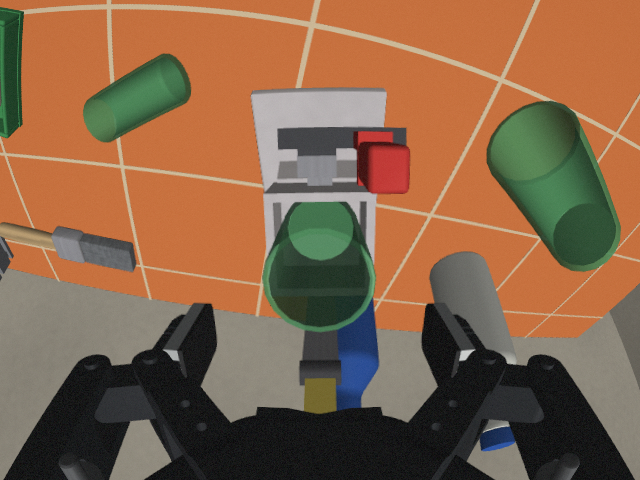

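The jar's mouth is centred (319,280) between the pads and the tab is clear of the finger path. I'm advancing 75 mm.

Request:
{"fn": "play_rows", "kwargs": {
  "targets": [
    {"fingers": 1,"x": 0,"y": 0,"z": 0.02,"wx": 0,"wy": 0,"wz": 0},
    {"fingers": 1,"x": 0,"y": 0,"z": 0.04,"wx": 0,"wy": 0,"wz": 0},
    {"fingers": 1,"x": 0,"y": 0,"z": 0.055,"wx": 0,"wy": 0,"wz": 0},
    {"fingers": 1,"x": 0,"y": 0,"z": 0.067,"wx": 0,"wy": 0,"wz": 0},
    {"fingers": 1,"x": 0,"y": 0,"z": 0.075,"wx": 0,"wy": 0,"wz": 0},
    {"fingers": 1,"x": 0,"y": 0,"z": 0.075,"wx": 0,"wy": 0,"wz": 0},
    {"fingers": 1,"x": 0,"y": 0,"z": 0.075,"wx": 0,"wy": 0,"wz": 0}
  ]
}}

```text
time: 16.15
ee_pos: [0.6946, 0.1812, 0.0865]
tcp_rot: [-179.9, 30.0, -167.7]
wrist_force: [0.0, -0.9, 0.5]
opening: 0.0856
```

```bash
python3 meas.py w15
python3 - <<'E'
from h import *
p,Rm=pose(); o=bot.get_obs();print(o['time'],o['opening'],o['wrist_force'],'TCP jarframe',(p-HIN)@np.stack([XJ,YR,ZJ],1)*1e3)
im,d=bot.camera('side');cv2.imwrite('pics/s15c.png',cv2.resize(im[120:270,240:440],None,fx=4,fy=4,interpolation=cv2.INTER_CUBIC))
E
```

```text
16.2 0.08567173815479487 [0.25098365 0.39819044 0.01298708] TCP jarframe [-47.38765603   0.52578477 -81.33534844]
```

View pics/s15c.png

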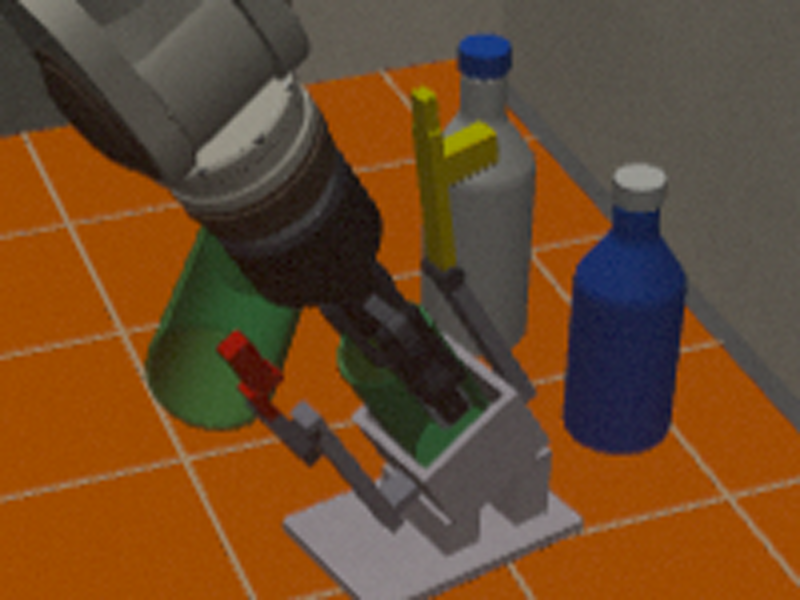

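View pics/w15.png

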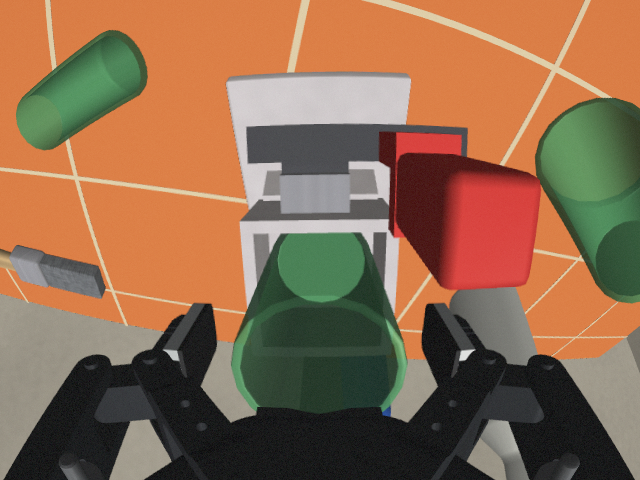

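The pads straddle the jar evenly and stay above the pocket. I'm closing at 40 N.

Request:
{"fn": "play_rows", "kwargs": {
  "grip_force": 40,
  "targets": [
    {"fingers": -1,"x": 0,"y": 0,"z": 0,"wx": 0,"wy": 0,"wz": 0},
    {"fingers": -1,"x": 0,"y": 0,"z": 0,"wx": 0,"wy": 0,"wz": 0},
    {"fingers": -1,"x": 0,"y": 0,"z": 0,"wx": 0,"wy": 0,"wz": 0},
    {"fingers": -1,"x": 0,"y": 0,"z": 0,"wx": 0,"wy": 0,"wz": 0},
    {"fingers": -1,"x": 0,"y": 0,"z": 0,"wx": 0,"wy": 0,"wz": 0},
    {"fingers": -1,"x": 0,"y": 0,"z": 0,"wx": 0,"wy": 0,"wz": 0},
    {"fingers": -1,"x": 0,"y": 0,"z": 0,"wx": 0,"wy": 0,"wz": 0}
  ]
}}

```text
time: 16.83
ee_pos: [0.6946, 0.1813, 0.087]
tcp_rot: [-179.9, 30.1, -167.7]
wrist_force: [-4.1, 0.0, 6.3]
opening: 0.0585
```

Request:
{"fn": "play_rows", "kwargs": {
  "targets": [
    {"fingers": -1,"x": 0,"y": 0,"z": -0.004,"wx": 0,"wy": 0,"wz": 0},
    {"fingers": -1,"x": 0,"y": 0,"z": -0.01,"wx": 0,"wy": 0,"wz": 0},
    {"fingers": -1,"x": 0,"y": 0,"z": -0.018,"wx": 0,"wy": 0,"wz": 0},
    {"fingers": -1,"x": 0,"y": 0,"z": -0.026,"wx": 0,"wy": 0,"wz": 0},
    {"fingers": -1,"x": 0,"y": 0,"z": -0.034,"wx": 0,"wy": 0,"wz": 0},
    {"fingers": -1,"x": 0,"y": 0,"z": -0.042,"wx": 0,"wy": 0,"wz": 0},
    {"fingers": -1,"x": 0,"y": 0,"z": -0.05,"wx": 0,"wy": 0,"wz": 0},
    {"fingers": -1,"x": 0,"y": 0,"z": -0.058,"wx": 0,"wy": 0,"wz": 0},
    {"fingers": -1,"x": 0,"y": 0,"z": -0.066,"wx": 0,"wy": 0,"wz": 0},
    {"fingers": -1,"x": 0,"y": 0,"z": -0.074,"wx": 0,"wy": 0,"wz": 0},
    {"fingers": -1,"x": 0,"y": 0,"z": -0.082,"wx": 0,"wy": 0,"wz": 0},
    {"fingers": -1,"x": 0,"y": 0,"z": -0.09,"wx": 0,"wy": 0,"wz": 0},
    {"fingers": -1,"x": 0,"y": 0,"z": -0.09,"wx": 0,"wy": 0,"wz": 0}
  ]
}}

```text
time: 17.92
ee_pos: [0.6506, 0.1718, 0.1661]
tcp_rot: [-179.9, 30.1, -167.7]
wrist_force: [0.7, 0.3, -0.8]
opening: 0.0586
```

```bash
python3 meas.py w16
python3 - <<'E'
from h import *
p,Rm=pose(); o=bot.get_obs();print(o['time'],o['opening'],o['wrist_force'],'TCP jarframe',(p-HIN)@np.stack([XJ,YR,ZJ],1)*1e3)
im,d=bot.camera('side');cv2.imwrite('pics/s16c.png',cv2.resize(im[120:270,240:440],None,fx=4,fy=4,interpolation=cv2.INTER_CUBIC))
E
```

```text
17.9667 0.05811260698128553 [-0.08305218  0.17382645 -1.92777376] TCP jarframe [-47.38641988   0.64136529   8.75555002]
```

View pics/s16c.png

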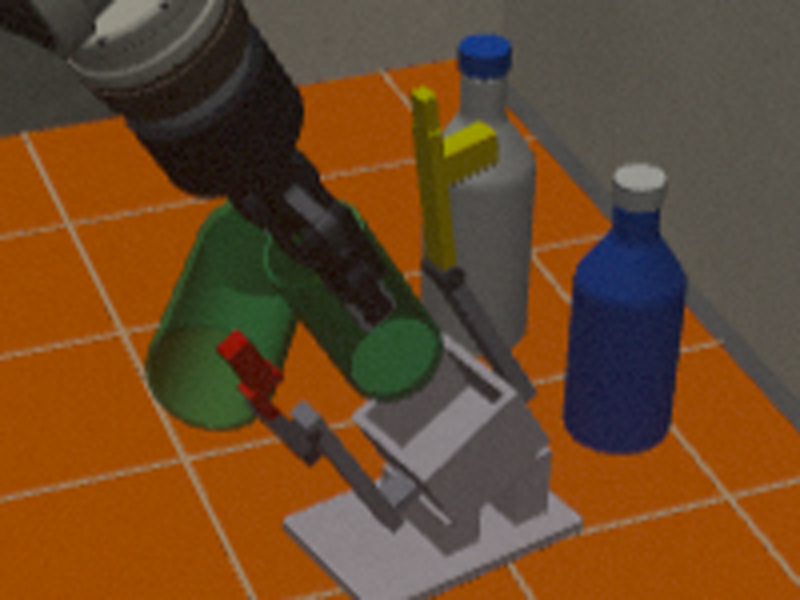

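View pics/w16.png

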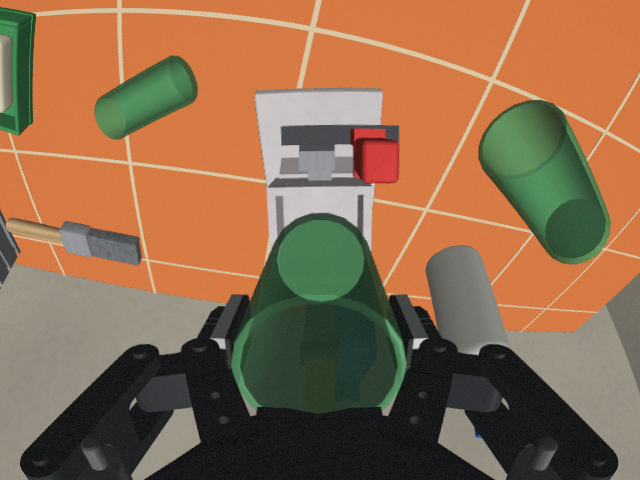

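The jar is out of the pocket and straight in the grip (opening 58.5 mm), and the keeper and tab are unmoved. Next come a further lift and the carry.

Run:
```python
from h import *
p,Rm=pose()
q=p+0.05*ZJ; print(q)
plan([0.473,-0.303,0.22],toolR(12,0),q,Rm)
plan([0.473,-0.303,0.22],toolR(12,0))
```

```text
[0.62614989 0.16651167 0.20749387]
shift [0.2099, -0.4264, -0.1347] rot [-0.05, 30.01, 0.26] rows>= 11.8
shift [0.2099, -0.4265, -0.1847] rot [-0.05, 30.01, 0.26] rows>= 12.2
```

Request:
{"fn": "play_rows", "kwargs": {
  "targets": [
    {"fingers": -1,"x": 0,"y": 0,"z": -0.015,"wx": 0,"wy": 0,"wz": 0},
    {"fingers": -1,"x": 0,"y": 0,"z": -0.035,"wx": 0,"wy": 0,"wz": 0},
    {"fingers": -1,"x": 0,"y": 0,"z": -0.05,"wx": 0,"wy": 0,"wz": 0},
    {"fingers": -1,"x": 0.008,"y": -0.015,"z": -0.055,"wx": 0,"wy": 1,"wz": 0},
    {"fingers": -1,"x": 0.02,"y": -0.04,"z": -0.063,"wx": 0,"wy": 3,"wz": 0},
    {"fingers": -1,"x": 0.035,"y": -0.07,"z": -0.073,"wx": 0,"wy": 5,"wz": 0},
    {"fingers": -1,"x": 0.05,"y": -0.102,"z": -0.082,"wx": 0,"wy": 7,"wz": 0},
    {"fingers": -1,"x": 0.066,"y": -0.134,"z": -0.092,"wx": 0,"wy": 9.5,"wz": 0},
    {"fingers": -1,"x": 0.082,"y": -0.166,"z": -0.103,"wx": 0,"wy": 12,"wz": 0},
    {"fingers": -1,"x": 0.098,"y": -0.199,"z": -0.113,"wx": 0,"wy": 14,"wz": 0},
    {"fingers": -1,"x": 0.114,"y": -0.232,"z": -0.123,"wx": 0,"wy": 16.5,"wz": 0},
    {"fingers": -1,"x": 0.13,"y": -0.264,"z": -0.134,"wx": 0,"wy": 19,"wz": 0},
    {"fingers": -1,"x": 0.146,"y": -0.297,"z": -0.144,"wx": 0,"wy": 21,"wz": 0},
    {"fingers": -1,"x": 0.162,"y": -0.33,"z": -0.154,"wx": 0,"wy": 23,"wz": 0},
    {"fingers": -1,"x": 0.178,"y": -0.362,"z": -0.164,"wx": 0,"wy": 25.5,"wz": 0},
    {"fingers": -1,"x": 0.192,"y": -0.39,"z": -0.173,"wx": 0,"wy": 27.5,"wz": 0},
    {"fingers": -1,"x": 0.203,"y": -0.412,"z": -0.18,"wx": 0,"wy": 29,"wz": 0},
    {"fingers": -1,"x": 0.21,"y": -0.4265,"z": -0.185,"wx": 0,"wy": 30,"wz": 0.3},
    {"fingers": -1,"x": 0.21,"y": -0.4265,"z": -0.185,"wx": 0,"wy": 30,"wz": 0.3},
    {"fingers": -1,"x": 0.21,"y": -0.4265,"z": -0.185,"wx": 0,"wy": 30,"wz": 0.3}
  ]
}}

```text
time: 19.68
ee_pos: [0.4728, -0.3038, 0.2189]
tcp_rot: [180.0, -0.1, -168.1]
wrist_force: [0.2, -0.4, -1.7]
opening: 0.0578
```

```bash
python3 meas.py w17 coaster
python3 - <<'E'
from h import *
import pickle
p,Rm=pose(); o=bot.get_obs();print(o['time'],o['opening'],o['q'].round(1),o['wrist_force'],p,o['tcp_rot'])
rs=[]
for n,uv in (('top',None),('side',None)):
    im,d=bot.camera(n);cv2.imwrite(f'pics/{n}17.png',im);c=bot.get_calibration(n)
    r=bot.place_of('coaster',n); print(n,[(np.round(x['point'],1).tolist(),round(x['confidence'],2)) for x in r[:3]])
    # blue blob
    hsv=cv2.cvtColor(im,cv2.COLOR_BGR2HSV); m=((hsv[...,0]>105)&(hsv[...,0]<130)&(hsv[...,1]>150)).astype(np.uint8); m[:250 if n=='top' else 400]=0
    cn=max(cv2.findContours(m,0,2)[0],key=cv2.contourArea); print(n,'ellipse',cv2.fitEllipse(cv2.convexHull(cn)),cv2.contourArea(cn))
    (u,v),_,_=cv2.fitEllipse(cv2.convexHull(cn)); ro,rd=wray(c,u,v); print('  at z=8mm',ro+rd*(0.008-ro[2])/rd[2])
E
```

```text
coaster [([198.6, 319.4], 0.81)]
19.7833 0.058248735847830184 [-32.6   7.   13.9  96.9  -0.  -44.6] [ 0.52627443  1.41607067 -2.69267486] [ 0.47292828 -0.30258197  0.21957463] [-1.79986646e+02 -2.02161062e-02 -1.68039415e+02]
top [([299.0, 469.9], 0.96)]
top ellipse ((469.7082214355469, 298.473388671875), (45.022247314453125, 46.21544647216797), 131.15318298339844) 1364.5
  at z=8mm [ 0.46889984 -0.30163388  0.008     ]
side [([467.1, 333.8], 0.64)]
side ellipse ((329.64959716796875, 468.02117919921875), (66.8433837890625, 69.104248046875), 99.09002685546875) 2511.0
  at z=8mm [ 0.46819628 -0.30884803  0.008     ]
```

View pics/side17.png

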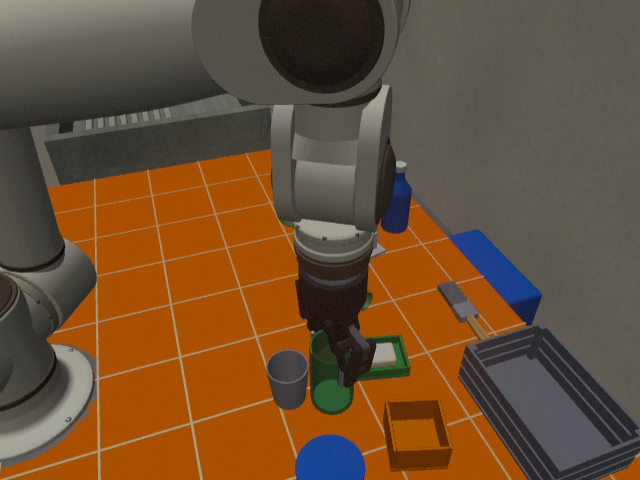

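View pics/w17.png

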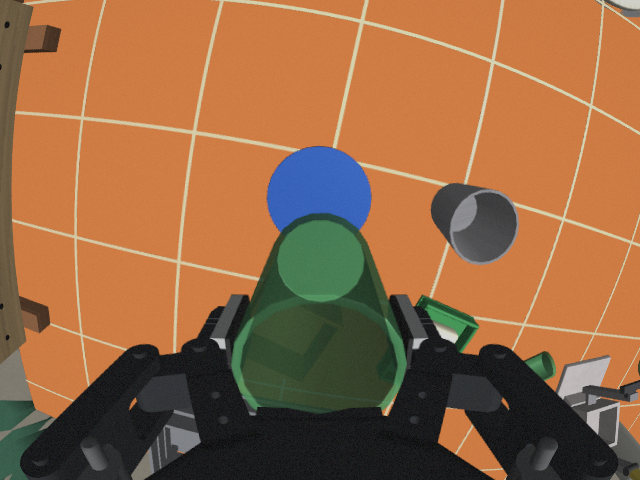

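Run:
```python
from h import *
import pickle
from scipy.optimize import least_squares
c=pickle.load(open('pics/w17.pkl','rb'))['c'];im=cv2.imread('pics/w17.png');d=np.load('pics/w17.npy')
hsv=cv2.cvtColor(im,cv2.COLOR_BGR2HSV); m=((hsv[...,0]>105)&(hsv[...,0]<130)&(hsv[...,1]>150)).astype(np.uint8);m[:120]=0;m[260:]=0
cn=max(cv2.findContours(m,0,1)[0],key=cv2.contourArea)[:,0]
pts=[]
for u,v in cn:
    if v<205:
        ro,rd=wray(c,u,v,True);pts.append((ro+rd*(0.008-ro[2])/rd[2])[:2])
pts=np.array(pts);s=least_squares(lambda x:np.hypot(*(pts-x[:2]).T)-x[2],[.47,-.3,.055]);print('coaster',s.x,np.abs(s.fun).max())
# jar foot in wrist view: fit foot ellipse at rows 213.. : predicted
p,Rm=pose()
for z in (0.039,0.035,0.03,0.025,0.045):
    P=p+Rm@np.array([0,0,z]); print('foot at tool z',z,'bottom front edge',proj(c,P+Rm@[0.029,0,0],True),'left/right',proj(c,P+Rm@[0,-.029,0],True),proj(c,P+Rm@[0,.029,0],True))
for u,v in ((320,216),(320,260),(290,260),(350,260)): print((u,v),Rm.T@(unproj(c,u,v,d[v,u],True)-p))
print(np.diag(Rm))
```

```text
coaster [ 0.46960556 -0.30401937  0.05302787] 0.0007306201696315531
foot at tool z 0.039 bottom front edge [320.33704249 209.98381361] left/right [271.31894942 258.2802732 ] [369.34485267 258.03827191]
foot at tool z 0.035 bottom front edge [320.38009771 211.51948784] left/right [270.50575003 260.60613612] [370.2366441  260.35709761]
foot at tool z 0.03 bottom front edge [320.43621616 213.52259879] left/right [269.45069622 263.62888029] [371.39359327 263.37044534]
foot at tool z 0.025 bottom front edge [320.49506016 215.62482618] left/right [268.35038417 266.78751313] [372.60008399 266.51894938]
foot at tool z 0.045 bottom front edge [320.27532503 207.78424466] left/right [272.49023685 254.93626157] [368.06028462 254.70409127]
(320, 216) [ 0.02805962 -0.00024723  0.02812562]
(320, 260) [ 0.02830972 -0.00060004 -0.04157576]
(290, 260) [ 0.02629852 -0.01182531 -0.03602928]
(350, 260) [ 0.02614175  0.01071209 -0.03576121]
[-0.97812956  0.97812904 -0.99999947]
```

```bash
python3 - <<'E'
from h import *
import pickle
M=np.array([[-3.199e-4,-.956099,-.293043],[1,-3.53e-4,6.1e-5],[-1.6e-4,-.293043,.956099]]);t=np.array([.073838,.00013,-.167692])
for n in ('w14','w15','w16','w17'):
    c=pickle.load(open(f'pics/{n}.pkl','rb'))['c'];im=cv2.imread(f'pics/{n}.png').astype(int);d=np.load(f'pics/{n}.npy')
    g=(im[...,1]>1.3*im[...,2])&(im[...,1]>1.2*im[...,0])&(d>0)&(d<0.5); g[:, :225]=0;g[:,415:]=0;g[:180]=0
    v,u=np.nonzero(g); Q=[]
    for a,b in zip(u,v):
        q=ray(c,a,b,True);Q.append(M@(q/q[2]*d[b,a])+t)
    Q=np.array(Q)*1e3; r=np.hypot(Q[:,0],Q[:,1]); s=Q[r<33]
    print(n,len(s),'z pct',np.percentile(s[:,2],[0.5,1,2,5,50,95,98,99.5]).round(1))
E
python3 - <<'E'
import cv2
im=cv2.imread('pics/w17.png');cv2.imwrite('pics/w17c.png',cv2.resize(im[190:430,210:430],None,fx=2.5,fy=2.5,interpolation=cv2.INTER_CUBIC))
E
```

```text
w14 10606 z pct [-121.9 -115.7 -102.     3.    35.3  107.5  108.1  108.6]
w15 23496 z pct [-99.9 -72.2 -71.8 -71.3 -46.6   5.3  15.7  25. ]
w16 23388 z pct [-109.   -95.1  -71.4  -70.8  -48.5   12.5   22.5   28.7]
w17 19105 z pct [-95.4 -71.6 -71.3 -70.8 -50.   10.7  19.2  27. ]
```

View pics/w17c.png

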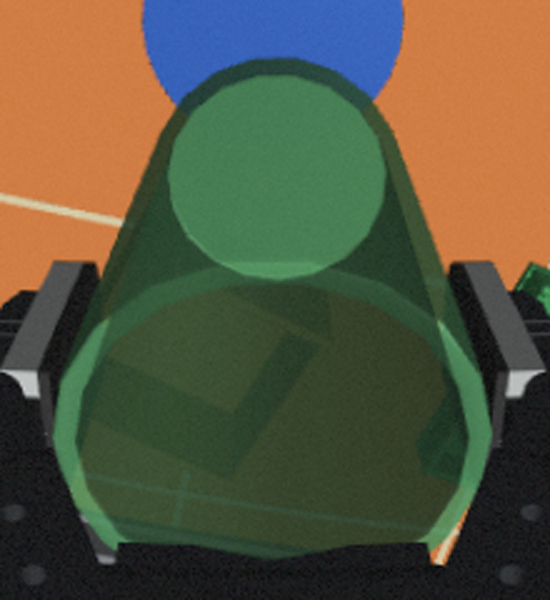

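The rim stayed at tool z −71.5 mm through the carry, so there was no slip and the foot is at about tool z +38.5. The coaster centre measures (0.4695, −0.303). I'm lowering to about 3 mm above contact.

Request:
{"fn": "play_rows", "kwargs": {
  "targets": [
    {"fingers": -1,"x": 0.0035,"y": 0,"z": 0.03,"wx": 0,"wy": 0,"wz": 0},
    {"fingers": -1,"x": 0.0035,"y": 0,"z": 0.06,"wx": 0,"wy": 0,"wz": 0},
    {"fingers": -1,"x": 0.0035,"y": 0,"z": 0.09,"wx": 0,"wy": 0,"wz": 0},
    {"fingers": -1,"x": 0.0035,"y": 0,"z": 0.115,"wx": 0,"wy": 0,"wz": 0},
    {"fingers": -1,"x": 0.0035,"y": 0,"z": 0.135,"wx": 0,"wy": 0,"wz": 0},
    {"fingers": -1,"x": 0.0035,"y": 0,"z": 0.15,"wx": 0,"wy": 0,"wz": 0},
    {"fingers": -1,"x": 0.0035,"y": 0,"z": 0.16,"wx": 0,"wy": 0,"wz": 0},
    {"fingers": -1,"x": 0.0035,"y": 0,"z": 0.166,"wx": 0,"wy": 0,"wz": 0},
    {"fingers": -1,"x": 0.0035,"y": 0,"z": 0.17,"wx": 0,"wy": 0,"wz": 0},
    {"fingers": -1,"x": 0.0035,"y": 0,"z": 0.17,"wx": 0,"wy": 0,"wz": 0},
    {"fingers": -1,"x": 0.0035,"y": 0,"z": 0.17,"wx": 0,"wy": 0,"wz": 0}
  ]
}}

```text
time: 20.9
ee_pos: [0.4696, -0.3041, 0.0508]
tcp_rot: [-179.9, 0.0, -168.0]
wrist_force: [0.4, 0.3, -1.2]
opening: 0.058
```

```bash
python3 meas.py w18 coaster
python3 - <<'E'
from h import *
p,Rm=pose(); o=bot.get_obs();print(o['time'],o['opening'],o['wrist_force'],p,o['tcp_rot'])
im,d=bot.camera('side');cv2.imwrite('pics/s18c.png',cv2.resize(im[330:480,220:460],None,fx=3,fy=3,interpolation=cv2.INTER_CUBIC))
E
```

```text
coaster []
21.0 0.058216993259122524 [-0.0723776   0.62188445 -2.11476422] [ 0.46968937 -0.30425282  0.05096665] [-1.79897000e+02  3.03472175e-02 -1.68058224e+02]
```

View pics/s18c.png

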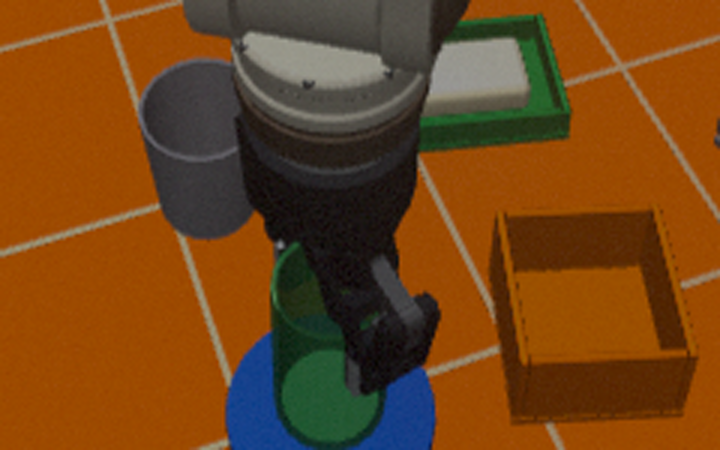

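View pics/w18.png

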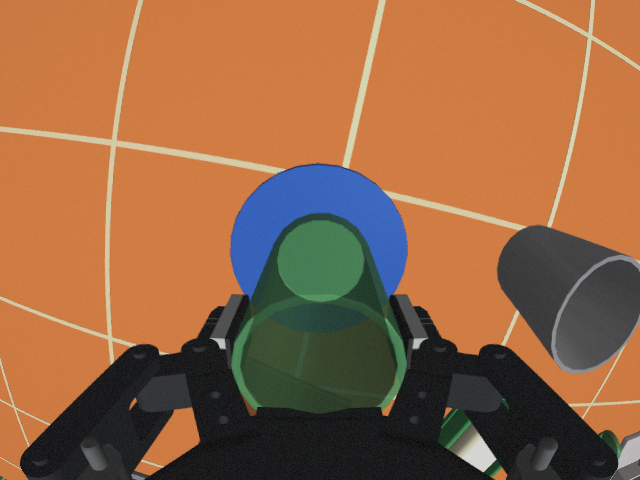

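The jar hangs centred over the coaster at (320,245). I'm lowering in fine steps until the force reading shows contact.

Request:
{"fn": "play_rows", "kwargs": {
  "targets": [
    {"fingers": -1,"x": 0,"y": 0,"z": 0.001,"wx": 0,"wy": 0,"wz": 0},
    {"fingers": -1,"x": 0,"y": 0,"z": 0.002,"wx": 0,"wy": 0,"wz": 0},
    {"fingers": -1,"x": 0,"y": 0,"z": 0.003,"wx": 0,"wy": 0,"wz": 0},
    {"fingers": -1,"x": 0,"y": 0,"z": 0.003,"wx": 0,"wy": 0,"wz": 0},
    {"fingers": -1,"x": 0,"y": 0,"z": 0.003,"wx": 0,"wy": 0,"wz": 0}
  ]
}}

```text
time: 21.47
ee_pos: [0.4692, -0.3039, 0.0469]
tcp_rot: [-180.0, -0.0, -168.1]
wrist_force: [0.3, 0.2, -1.8]
opening: 0.058
```

Request:
{"fn": "play_rows", "kwargs": {
  "targets": [
    {"fingers": -1,"x": 0,"y": 0,"z": 0.0005,"wx": 0,"wy": 0,"wz": 0},
    {"fingers": -1,"x": 0,"y": 0,"z": 0.001,"wx": 0,"wy": 0,"wz": 0},
    {"fingers": -1,"x": 0,"y": 0,"z": 0.0015,"wx": 0,"wy": 0,"wz": 0},
    {"fingers": -1,"x": 0,"y": 0,"z": 0.0015,"wx": 0,"wy": 0,"wz": 0}
  ]
}}

```text
time: 21.8
ee_pos: [0.4693, -0.3039, 0.0458]
tcp_rot: [-179.9, -0.0, -168.1]
wrist_force: [-0.4, 1.6, 2.6]
opening: 0.058
```

There's contact: the vertical force went from −1.8 to +2.6 N at the expected height. I'm releasing and rising straight up.

Request:
{"fn": "play_rows", "kwargs": {
  "targets": [
    {"fingers": -1,"x": 0,"y": 0,"z": 0,"wx": 0,"wy": 0,"wz": 0},
    {"fingers": -1,"x": 0,"y": 0,"z": 0,"wx": 0,"wy": 0,"wz": 0},
    {"fingers": 0.5,"x": 0,"y": 0,"z": 0,"wx": 0,"wy": 0,"wz": 0},
    {"fingers": 0.7,"x": 0,"y": 0,"z": 0,"wx": 0,"wy": 0,"wz": 0},
    {"fingers": 1,"x": 0,"y": 0,"z": 0,"wx": 0,"wy": 0,"wz": 0},
    {"fingers": 1,"x": 0,"y": 0,"z": 0,"wx": 0,"wy": 0,"wz": 0},
    {"fingers": 1,"x": 0,"y": 0,"z": 0,"wx": 0,"wy": 0,"wz": 0},
    {"fingers": 1,"x": 0,"y": 0,"z": 0,"wx": 0,"wy": 0,"wz": 0}
  ]
}}

```text
time: 22.47
ee_pos: [0.4692, -0.3039, 0.0454]
tcp_rot: [-180.0, -0.0, -168.1]
wrist_force: [1.5, 0.6, -0.6]
opening: 0.0854
```

```bash
python3 meas.py w19
python3 - <<'E'
from h import *
o=bot.get_obs();print(o['time'],o['opening'],o['wrist_force'])
E
```

```text
22.5167 0.08484974626618826 [-0.43793382  0.34759694  0.5533325 ]
```

View pics/w19.png

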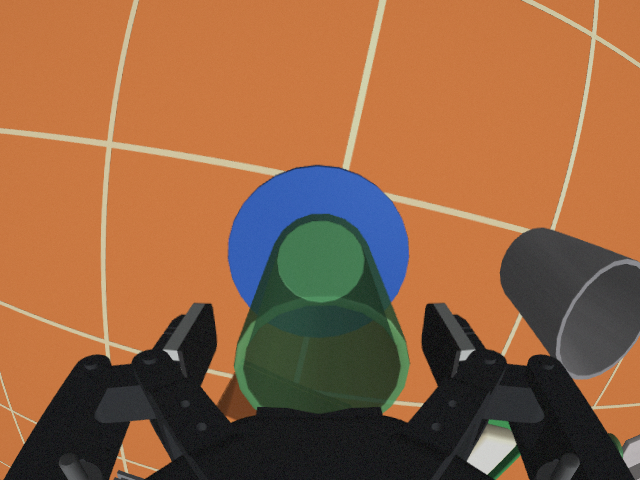

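The fingers are free on both sides and the jar stands upright and centred. Retreating upward.

Request:
{"fn": "play_rows", "kwargs": {
  "targets": [
    {"fingers": 1,"x": 0,"y": 0,"z": -0.01,"wx": 0,"wy": 0,"wz": 0},
    {"fingers": 1,"x": 0,"y": 0,"z": -0.03,"wx": 0,"wy": 0,"wz": 0},
    {"fingers": 1,"x": 0,"y": 0,"z": -0.06,"wx": 0,"wy": 0,"wz": 0},
    {"fingers": 1,"x": 0,"y": 0,"z": -0.09,"wx": 0,"wy": 0,"wz": 0},
    {"fingers": 1,"x": 0,"y": 0,"z": -0.13,"wx": 0,"wy": 0,"wz": 0},
    {"fingers": 1,"x": 0,"y": 0,"z": -0.17,"wx": 0,"wy": 0,"wz": 0},
    {"fingers": 1,"x": 0.05,"y": 0,"z": -0.2,"wx": 0,"wy": 0,"wz": 0},
    {"fingers": 1,"x": 0.09,"y": 0,"z": -0.2,"wx": 0,"wy": 0,"wz": 0},
    {"fingers": 1,"x": 0.12,"y": 0,"z": -0.2,"wx": 0,"wy": 0,"wz": 0},
    {"fingers": 1,"x": 0.12,"y": 0,"z": -0.2,"wx": 0,"wy": 0,"wz": 0},
    {"fingers": 1,"x": 0.12,"y": 0,"z": -0.2,"wx": 0,"wy": 0,"wz": 0}
  ]
}}

```text
time: 23.43
ee_pos: [0.3505, -0.3292, 0.2473]
tcp_rot: [-179.8, 0.1, -168.2]
wrist_force: [-0.0, 0.0, -0.3]
opening: 0.0854
```

```bash
python3 meas.py w20 jar_center coaster
python3 - <<'E'
from h import *
import pickle
o=bot.get_obs();print(o['time'],o['wrist_force'],o['ee_pos'])
rs=[]
for n in ('top','side'):
    im,d=bot.camera(n);cv2.imwrite(f'pics/{n}20.png',im);c=bot.get_calibration(n)
    for q in ('jar_center','coaster','cup','soap_dish','peg_tub'): print(n,q,[(np.round(x['point'],1).tolist(),round(x['confidence'],2)) for x in bot.place_of(q,n)[:4]])
c=pickle.load(open('pics/w20.pkl','rb'))['c'];print(proj(c,[.4695,-.303,.063],True),proj(c,[.4695,-.303,.118],True))
E
```

```text
jar_center [([319.4, 321.0], 0.96), ([421.8, 631.3], 0.84), ([421.5, 499.0], 0.8)]
coaster [([401.4, 409.4], 0.21)]
23.5833 [ 0.27121561  0.20881952 -0.28343688] [ 0.35253591 -0.32847414  0.24553024]
top jar_center [([300.4, 475.2], 0.92), ([226.6, 172.2], 0.86), ([225.0, 327.9], 0.8)]
top coaster [([298.7, 470.5], 0.89), ([191.3, 257.4], 0.63)]
top cup [([306.1, 406.4], 0.89)]
top soap_dish [([230.6, 398.8], 0.93)]
top peg_tub [([236.0, 473.1], 0.6), ([248.6, 256.1], 0.35)]
side jar_center [([443.5, 333.0], 0.96), ([292.9, 351.1], 0.78), ([199.6, 300.4], 0.58), ([440.2, 410.5], 0.48)]
side coaster [([469.0, 330.8], 0.94)]
side cup [([396.3, 289.3], 0.96)]
side soap_dish [([358.1, 372.6], 0.84)]
side peg_tub []
[320.40584291 317.7139195 ] [320.55935223 345.7104438 ]
```

View pics/w20.png

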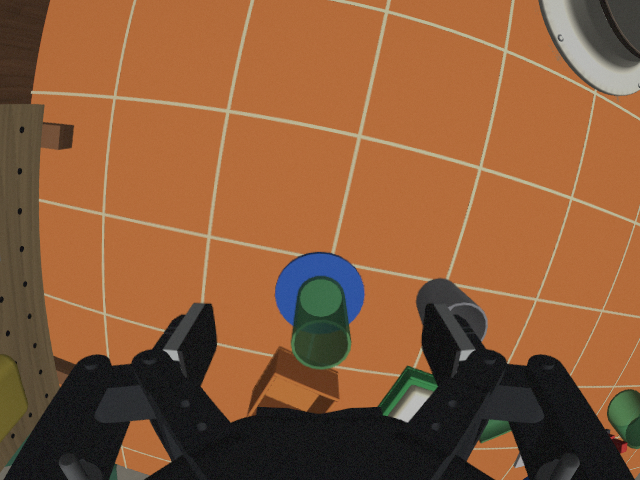

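View pics/side20.png

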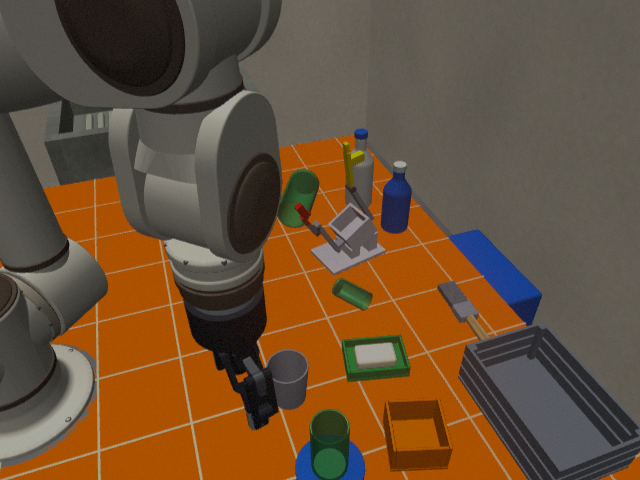

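View pics/top20.png

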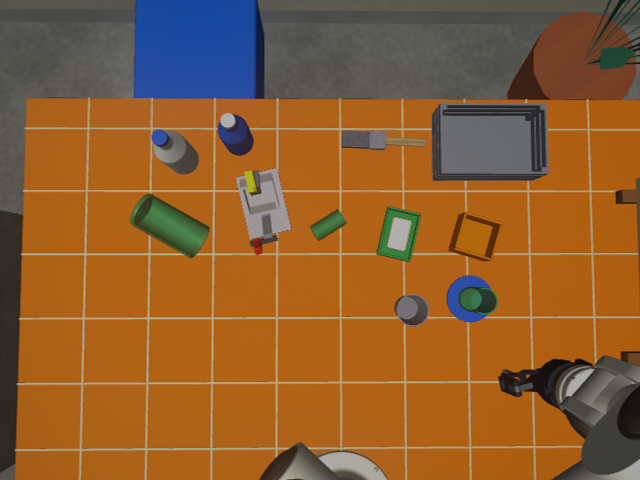

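Run:
```python
from h import *
import pickle
ct=bot.get_calibration('top');cs=bot.get_calibration('side');c=pickle.load(open('pics/w20.pkl','rb'))['c']
print('jar',tri([wray(ct,475.2,300.4),wray(cs,333.0,443.5),wray(c,321,319.4,True)]))
q=[bot.place_of('tab_grip',n) for n in ('top','side')]
if all(q):
    x,e=tri([wray(ct,*q[0][0]['point'][::-1]),wray(cs,*q[1][0]['point'][::-1])]);print('tab travel',(x-TAB)@YR,e)
print(np.abs(bot.get_obs()['qd']).max(), bot.job_done())
```

```text
jar (array([ 0.47168003, -0.30051704,  0.06197452]), [np.float64(0.005320280103297079), np.float64(0.00463399458659274), np.float64(0.0013349037883512308)])
tab travel -0.31679716977780625 [np.float64(0.005511849811841013), np.float64(0.00551184981184105)]
the job is handed in; nothing more can be done
0.13116512433796812 None
```

I slid the red tab to its end stop, swung the keeper up and back, and lifted the middle-sized (racked) jar out. I held it until it touched the coaster, released it there, and handed the job in at about 24 s of the 64 s allowed. No verdict was reported.

**Last checks**
- **Jar:** it stands upright on the coaster at about (0.472, −0.301), centre height 62 mm, roughly 3 mm from the coaster's measured centre (0.4695, −0.303). The three rays behind this position disagreed by up to 5 mm.
- **Tab:** it travelled about 23 mm to its stop, judged from the arm's own movement and the force. The last pictures show it still aside.
- **Keeper:** it stands open at about 1.95 rad, read from the side picture. That passes the 1.6 rad limit but is short of its 2.2 rad stop.
- **Bystanders:** the cup and soap dish were found where they started. The tub was found only in the top view, and it looks unmoved there.
- **Robot:** it was clear of everything.

**What failed or disagreed**
- **First tab grasp closed on nothing.** All three cameras showed the fingertips about 26–28 mm behind the reported TCP, not 11 mm ahead as stated. I used the measured offset from then on, and every later grasp held.
- **Keeper lagged the commanded arc** by about 0.1–0.2 rad.
- **Final network check of the tab was useless.** Its −0.317 m reading was a false detection, so I ignored it.

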